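Weigh out the brass for a replacement shrine finial

TASK

The two gilt finials that were just weighed still stand on the scale: put them upright in their padded tray, one in each compartment, then weigh out the brass for casting the missing ridge ornaments by laying bars on the pan until the red pointer comes to rest inside the green sector of the dial. Then log that weight by pushing the recessed red button in the side of the scale fully in with the tip of the stylus, holding it for half a second, and lay the stylus back in its rest the way it lay. Leave the weighed brass on the pan and the spare bars lying on the bench, never let a finial topple, and do not disturb the other things on the table.

Things in the scene. Friction and masses are not known exactly. Their poses are not given: they have to be found in the camera images.
- pan_floor (a point): centre of the pan's upper face: steel tray 180 (x) by 240 mm (y), rim 10 mm high, on the scale's top, 187 mm above the table when empty; sinks 14 mm per kg without tipping, 30 mm at most, settles in 0.7 s. Centred over the scale, a fixed grey housing 170 (x) by 200 (y) by 145 mm high: z up, white dial on its local +x face, recessed button in its local -y face.
- pointer (a joint): angle of the red dial pointer, rad: 0 straight up with the pan empty, growing clockwise as seen from in front of the dial, driven by the pan at 0.2 rad per mm of pan travel (about 1.12 rad for a long bar, 0.40 rad for a short one)
- pointer_tip (a point): tip of the red pointer, 50 mm from its axis
- target (a joint): angle of the middle of the green target sector on the dial, rad, same zero and sense as the pointer; it stays where it was set. The sector spans 0.27 rad to either side of its middle.
- target_mark (a point): middle of the green target sector, 50 mm from the dial's axis
- button (a joint): travel of the red record button, m: 0 out, 0.006 fully in; springs back. It moves along the scale's local +y. About 1 N starts it, 4 N takes it fully in; it records from 0.0035 on, if held for a quarter of a second.
- button_face (a point): centre of the red button's outer face (15 mm wide), 65 mm above the table, 8 mm deep in an 18 mm square hole with a yellow border in the middle of the scale's local -y side. Local x and z as the scale; its outward normal is local -y.
- finial1_mid (a point): middle of a gilt finial's widest band, 49 mm above its foot: a gilded knop, band 42 mm wide and 24 mm high, foot 58 mm wide, ball on top, 88 mm tall in all, 0.32 kg; z is its upright axis. It starts standing on the pan.
- finial2_mid (a point): middle of a gilt finial's widest band, 49 mm above its foot: a gilded knop, band 42 mm wide and 24 mm high, foot 58 mm wide, ball on top, 88 mm tall in all, 0.32 kg; z is its upright axis. It starts standing on the pan.
- tray_floor (a point): centre of the padded floor (10 mm above the table) of the finials' wooden tray, 220 mm (x) by 120 mm (y) outside, walls 5 mm thick and 28 mm high; fixed. A wall across its middle makes two compartments, each 102 mm (x) by 110 mm (y), their middles 54 mm to either side of this point along x: one finial stands in each
- stylus_grip (a point): middle of the stylus's dark wooden handle (100 mm long, 16 mm square in section); x points along the stylus to its tip. Steel shaft 8 mm thick. 60 g in all. It starts lying in its rest.
- stylus_tip (a point): end of the stylus's steel shaft, 130 mm along x from the middle of the handle
- rest_seat (a point): where the middle of the handle belongs in the stylus's white ceramic rest, 43 mm above the table; x is the way the tip points. Fixed foot 120 by 70 mm, 10 mm thick, with two flared notches 80 mm apart along x (each 12 mm thick, tops 56 mm above the table, about 18 mm wide at the bottom, 35 mm at the top); 68 mm are free between them for fingers.
- long1_mid (a point): centre of a long brass casting bar, 90 by 26 by 20 mm high, about 0.40 kg; x lies along it, z is up. Starts on the bench; may be absent.
- long2_mid (a point): centre of a long brass casting bar, 90 by 26 by 20 mm high, about 0.40 kg; x lies along it, z is up. Starts on the bench; may be absent.
- long3_mid (a point): centre of a long brass casting bar, 90 by 26 by 20 mm high, about 0.40 kg; x lies along it, z is up. Starts on the bench; may be absent.
- long4_mid (a point): centre of a long brass casting bar, 90 by 26 by 20 mm high, about 0.40 kg; x lies along it, z is up. Starts on the bench; may be absent.
- short1_mid (a point): centre of a short brass casting bar, 60 by 20 by 14 mm high, about 0.14 kg; x lies along it, z is up. Starts on the bench; may be absent.
- short2_mid (a point): centre of a short brass casting bar, 60 by 20 by 14 mm high, about 0.14 kg; x lies along it, z is up. Starts on the bench; may be absent.
- short3_mid (a point): centre of a short brass casting bar, 60 by 20 by 14 mm high, about 0.14 kg; x lies along it, z is up. Starts on the bench; may be absent.
- short4_mid (a point): centre of a short brass casting bar, 60 by 20 by 14 mm high, about 0.14 kg; x lies along it, z is up. Starts on the bench; may be absent.
- colonnette: bystander, to be left alone: gilt colonnette lying down, 156 mm long, 28 mm thick; origin mid-length on the underside
- tub: bystander, to be left alone: blue plastic tub with swabs, 100 mm wide, 85 mm high (sticks to 150 mm); origin under its centre
- gemtile: bystander, to be left alone: gilt plate with three stones, 85 by 60 mm, 17 mm high; origin under its centre
There are look-alikes about, which are no part of the job. What is shaped like the part that bears long3_mid but blue or white is not meant.

How it is judged:
On the way, in this order (a step that is already met when the one before it is completed fails the run):
1. the finials stand in their tray, nothing is held, and the pointer is at rest inside the green sector (x of finial1_mid in the frame of tray_floor between -0.085 and 0.085 m and y of finial1_mid in the frame of tray_floor between -0.032 and 0.032 m and z of finial1_mid in the frame of tray_floor between 0.043 and 0.055 m and angle between each of finial1_mid, finial2_mid's own z axis and vertical below 0.12 rad and x of finial2_mid in the frame of tray_floor between -0.085 and 0.085 m and y of finial2_mid in the frame of tray_floor between -0.032 and 0.032 m and z of finial2_mid in the frame of tray_floor between 0.043 and 0.055 m and distance between pointer_tip and target_mark below 0.01346 m and velocity of joint pointer between -0.5 and 0.5 rad/s and contact force between the fingers and anything else below 0.1 N), for 0.3 s.
2. the record button is pushed in by the tip of the stylus while the pointer is inside the green sector (value of joint button above 0.0035 m and distance between stylus_tip and button_face below 0.01 m and distance between pointer_tip and target_mark below 0.01346 m and x of finial1_mid in the frame of tray_floor between -0.085 and 0.085 m and y of finial1_mid in the frame of tray_floor between -0.032 and 0.032 m and z of finial1_mid in the frame of tray_floor between 0.043 and 0.055 m and angle between each of finial1_mid, finial2_mid's own z axis and vertical below 0.12 rad and x of finial2_mid in the frame of tray_floor between -0.085 and 0.085 m and y of finial2_mid in the frame of tray_floor between -0.032 and 0.032 m and z of finial2_mid in the frame of tray_floor between 0.043 and 0.055 m), for 0.25 s.
At the end, for the whole second after the job is handed in: Pointer at rest within 0.27 rad of the green sector's middle, bars on the pan; finials upright (0.12 rad) in their tray, within 85 mm (x) and 32 mm (y) of its centre; button out; stylus in both notches of its rest (18 mm, 0.15 rad); other bars on the bench, outside the tray (x of finial1_mid in the frame of tray_floor between -0.085 and 0.085 m and y of finial1_mid in the frame of tray_floor between -0.032 and 0.032 m and z of finial1_mid in the frame of tray_floor between 0.043 and 0.055 m and angle between each of finial1_mid, finial2_mid's own z axis and vertical below 0.12 rad and x of finial2_mid in the frame of tray_floor between -0.085 and 0.085 m and y of finial2_mid in the frame of tray_floor between -0.032 and 0.032 m and z of finial2_mid in the frame of tray_floor between 0.043 and 0.055 m and distance between pointer_tip and target_mark below 0.01346 m and velocity of joint pointer between -0.5 and 0.5 rad/s and distance between stylus_grip and rest_seat below 0.018 m and angle between the x axis of stylus_grip and the x axis of rest_seat, either way round below 0.15 rad and x of stylus_tip in the frame of rest_seat above 0.05 m and z of stylus_grip in the frame of rest_seat between -0.006 and 0.006 m and value of joint button below 0.002 m and ((x of long1_mid in the frame of pan_floor between -0.1 and 0.1 m and y of long1_mid in the frame of pan_floor between -0.13 and 0.13 m and z of long1_mid in the frame of pan_floor between 0 and 0.08 m) or (height (world z) of long1_mid between 0 and 0.045 m and (x of long1_mid in the frame of tray_floor above 0.105 m or y of long1_mid in the frame of tray_floor above 0.055 m or x of long1_mid in the frame of tray_floor below -0.105 m or y of long1_mid in the frame of tray_floor below -0.055 m))) and ((x of long2_mid in the frame of pan_floor between -0.1 and 0.1 m and y of long2_mid in the frame of pan_floor between -0.13 and 0.13 m and z of long2_mid in the frame of pan_floor between 0 and 0.08 m) or (height (world z) of long2_mid between 0 and 0.045 m and (x of long2_mid in the frame of tray_floor above 0.105 m or y of long2_mid in the frame of tray_floor above 0.055 m or x of long2_mid in the frame of tray_floor below -0.105 m or y of long2_mid in the frame of tray_floor below -0.055 m))) and ((x of long3_mid in the frame of pan_floor between -0.1 and 0.1 m and y of long3_mid in the frame of pan_floor between -0.13 and 0.13 m and z of long3_mid in the frame of pan_floor between 0 and 0.08 m) or (height (world z) of long3_mid between 0 and 0.045 m and (x of long3_mid in the frame of tray_floor above 0.105 m or y of long3_mid in the frame of tray_floor above 0.055 m or x of long3_mid in the frame of tray_floor below -0.105 m or y of long3_mid in the frame of tray_floor below -0.055 m))) and ((x of long4_mid in the frame of pan_floor between -0.1 and 0.1 m and y of long4_mid in the frame of pan_floor between -0.13 and 0.13 m and z of long4_mid in the frame of pan_floor between 0 and 0.08 m) or (height (world z) of long4_mid between 0 and 0.045 m and (x of long4_mid in the frame of tray_floor above 0.105 m or y of long4_mid in the frame of tray_floor above 0.055 m or x of long4_mid in the frame of tray_floor below -0.105 m or y of long4_mid in the frame of tray_floor below -0.055 m))) and ((x of short1_mid in the frame of pan_floor between -0.1 and 0.1 m and y of short1_mid in the frame of pan_floor between -0.13 and 0.13 m and z of short1_mid in the frame of pan_floor between 0 and 0.08 m) or (height (world z) of short1_mid between 0 and 0.045 m and (x of short1_mid in the frame of tray_floor above 0.105 m or y of short1_mid in the frame of tray_floor above 0.055 m or x of short1_mid in the frame of tray_floor below -0.105 m or y of short1_mid in the frame of tray_floor below -0.055 m))) and ((x of short2_mid in the frame of pan_floor between -0.1 and 0.1 m and y of short2_mid in the frame of pan_floor between -0.13 and 0.13 m and z of short2_mid in the frame of pan_floor between 0 and 0.08 m) or (height (world z) of short2_mid between 0 and 0.045 m and (x of short2_mid in the frame of tray_floor above 0.105 m or y of short2_mid in the frame of tray_floor above 0.055 m or x of short2_mid in the frame of tray_floor below -0.105 m or y of short2_mid in the frame of tray_floor below -0.055 m))) and ((x of short3_mid in the frame of pan_floor between -0.1 and 0.1 m and y of short3_mid in the frame of pan_floor between -0.13 and 0.13 m and z of short3_mid in the frame of pan_floor between 0 and 0.08 m) or (height (world z) of short3_mid between 0 and 0.045 m and (x of short3_mid in the frame of tray_floor above 0.105 m or y of short3_mid in the frame of tray_floor above 0.055 m or x of short3_mid in the frame of tray_floor below -0.105 m or y of short3_mid in the frame of tray_floor below -0.055 m))) and ((x of short4_mid in the frame of pan_floor between -0.1 and 0.1 m and y of short4_mid in the frame of pan_floor between -0.13 and 0.13 m and z of short4_mid in the frame of pan_floor between 0 and 0.08 m) or (height (world z) of short4_mid between 0 and 0.045 m and (x of short4_mid in the frame of tray_floor above 0.105 m or y of short4_mid in the frame of tray_floor above 0.055 m or x of short4_mid in the frame of tray_floor below -0.105 m or y of short4_mid in the frame of tray_floor below -0.055 m)))); the robot touches nothing.
It fails at once if a finial topples (leans more than 0.6 rad) (angle between any of finial1_mid, finial2_mid's own z axis and vertical above 0.6 rad).
It fails at once if the colonnette, the tub or the jewelled plate is moved more than 50 mm (distance of any of colonnette, tub, gemtile from where it was at the start of the episode above 0.05 m).
Of long1, long2, long3, long4 only 3 to 4 are there at a start; the rules pass over those that are not, and their reading is None.
Of short1, short2, short3, short4 only 3 to 4 are there at a start; the rules pass over those that are not, and their reading is None.
At some moment in a run one of long1, long2, long3, long4, short1, short2, short3, short4 may be knocked a few centimetres aside while the robot is not near it.
It also fails if it takes over 210 s, if anything falls off the work surface, if the arm or the gripper's body presses on something with over 40 N, if the wrist force passes 120 N, or if a joint passes its speed limit or range.

ROBOT

A 6-joint arm with a two-finger parallel gripper is mounted at the origin on the work surface. World frame = base frame: x ahead of the robot, y to its left, z up, the work surface at z = 0. Lengths are in m, angles in rad, forces in N, time in s.
With the tool pointing down it reaches from about 0.35 to 0.85 m from the base axis. Payload 8.1 kg.
Tool frame: the origin (TCP) lies at the very end of the fingers, on their centre line; the grasp point (between the pads) lies r.pinch_z behind it (r.pinch_z is the distance from the TCP to the grasp point, in m); z points along the fingers, x is the direction in which the jaws open and shut, and the axes are right-handed (so a half turn about z gives the same grasp; the last joint's range is limited). The gripper opens to 93 mm and grips with 3 to 60 N. Pads are 15 mm wide; open, the fingers measure 128 mm over their backs; the gripper's body (75 mm by 188 mm) begins 65 mm behind the grasp point.
Start: joints at [1.114, 0.13, 1.488, -0, 1.523, -0.085], TCP at [0.218, 0.559, 0.219] pointing down, gripper open.
Joint ranges: [-2.96, 2.96], [-0.89, 2.26], [0.02, 2.5], [-1.34, 4.48], [0, 2.73], [-2.66, 2.66]. Speed limits (rad/s): [2.39, 2.39, 2.79, 3.14, 3.14, 3.14].

INTERFACE

Orientations are given as a unit quaternion [w, x, y, z].
In Python, from station import r gives the robot as it stands.
- The arm moves only by the shell command python3 -m pendant 'ROWS'. ROWS is JSON, a list of rows, each an object with "offset": the shift along the world's x, y, z in m, a list of three; "angular": the turn, a rotation vector about the world's x, y, z in degrees, a list of three; "gripper": the gripper's target within -1 to 1 (fully open at 1, half-way at 0, shut at -1). In form: [{"offset": [x, y, z], "angular": [ax, ay, az], "gripper": gripper}, ...]. A call has 1 to 20 rows; each row is the pose to reach, as a shift and turn from the pose commanded when the call began; what a row does not reach only later rows make up. A row lasts 1/8 s, in which the tool goes at most 62.5 mm and 10.7 degrees, less where a joint would pass 70% of its speed; a pose out of reach is approached as far as the arm can. A call with a gripper value outside its range is refused whole. The fingers move at their own pace and stop on an object; the grip force is fixed at half the most. Time passes only in rows, so rows that repeat a pose let the fingers close. It gives the time, the measured TCP pose, the force and the opening at its end, in the units of the state.
- r.state(): the state, without advancing time (a new reading comes with each control period).
- r.get_image(name): name is "scene" or "top"; returns a dict with "pixels" (384x512x3 uint8, red, green, blue), "depth" (384x512 float32, m along the optical axis (not along the pixel's ray), 0 where there is no reading), "fov_y" (degrees; the focal length in pixels is half the picture's height over the tangent of half this angle, whatever the lens; pixels are square), "cx", "cy" (the principal point, pixels), "cam_to_world" (4x4, takes a point from camera to world coordinates). Camera axes: x right, y down, z forward; pixel columns grow to the right and rows downward; lengths in m; the calibration is good to about 2 mm. A picture is of the moment at which its call begins.
- r.job_done(): hands the job in, once; it reports no verdict.
Trained networks look in a picture, given as the dict that the camera call returned (one of the last four; its "shot" number tells which), for a name from the list of things; names that differ only in an ending like _2 or _b are one class to them, and where a whole thing is asked for, a point or a joint stands for the part that bears it (a point fixed in the world has none). Each returns a list of dicts, best first, with "confidence" (0 to 1); they miss things now and then, are a little off and sometimes report something else, mostly with a low value. They report only what shows in the picture. A call takes as long as a camera call. They do not tell look-alikes from the thing itself.
- r.cut_out(picture, label): "mask" (384x512 bool, what is visible of it) and "extent" ([left, top, right, bottom] in pixels, round what is visible of it).
- r.spot_point(picture, label): "pixel" ([column, row] in pixels: a listed point, or the origin of a listed thing).
The state is a dict: "clock": time; "joint_positions": joint angles; "dq": joint speeds; "joint_torque": joint torques, N m; "ee_pos": TCP position; "ee_rot": TCP orientation; "contact_force": force on the tool from outside, world axes, zero at the start; "ft_torque": the same for the moment, N m; "width": opening from 0.0 (shut) to 1.0 (fully open).
Only numpy, scipy, OpenCV 4.12 (cv2) and the standard library are available. Lean on these libraries where they do the work, as an engineer would, in place of code of your own. Each camera call takes 0.05 s, during which the arm holds its last target.

## Working session

There is one attempt and no reset: what is moved stays moved. The work goes in short steps, Python scripts to look and compute and a shell command to move; the robot and the scene stay as the last step left them, time stands still between calls to the robot, and variables do not carry over. Pictures are saved under pics/ and viewed, and the job is handed in when it is done.

```bash
ls -la; mkdir -p pics
cat > h.py <<'E'
import numpy as np, cv2
from station import r
def cam(n): return r.get_image(n)
def save(p,f,box=None,s=1):
    im=cv2.cvtColor(p["pixels"],cv2.COLOR_RGB2BGR)
    if box: im=im[box[1]:box[3],box[0]:box[2]]
    if s!=1: im=cv2.resize(im,None,fx=s,fy=s,interpolation=cv2.INTER_CUBIC)
    cv2.imwrite("pics/"+f,im)
def K(p):
    f=p["pixels"].shape[0]/2/np.tan(np.radians(p["fov_y"])/2); return f,p["cx"],p["cy"]
def w_depth(p,u,v,d=None):
    f,cx,cy=K(p)
    if d is None: d=p["depth"][int(round(v)),int(round(u))]
    T=np.array(p["cam_to_world"]); return (T@[(u-cx)/f*d,(v-cy)/f*d,d,1])[:3]
def w_plane(p,u,v,z):
    f,cx,cy=K(p);T=np.array(p["cam_to_world"]);o=T[:3,3];d=T[:3,:3]@[(u-cx)/f,(v-cy)/f,1]
    return o+d*(z-o[2])/d[2]
def cloud(p):
    f,cx,cy=K(p);T=np.array(p["cam_to_world"]);D=p["depth"]
    v,u=np.indices(D.shape);P=np.stack([(u-cx)/f*D,(v-cy)/f*D,D],-1)@T[:3,:3].T+T[:3,3]
    P[D==0]=np.nan; return P
def px(p,X):
    f,cx,cy=K(p);T=np.linalg.inv(np.array(p["cam_to_world"]));c=T@[*X,1];return c[0]/c[2]*f+cx,c[1]/c[2]*f+cy
E
python3 - <<'E'
from h import *
np.set_printoptions(precision=3,suppress=True)
print(r.state(), r.pinch_z)
for n in("scene","top"):
    p=cam(n);save(p,n+"0.png",s=1.5);print(n,p["fov_y"],np.array(p["cam_to_world"]))
E
```

```text
total 12
drwxr-xr-x  3 agent agent 4096 Dec  6 15:46 .
drwxr-xr-x 23 root  root  4096 Dec  6 15:46 ..
drwxr-xr-x  2 agent agent 4096 Dec  6 15:46 pics
{'clock': 0.0, 'joint_positions': array([ 1.114,  0.131,  1.489,  0.   ,  1.523, -0.085]), 'dq': array([-0.002,  0.   , -0.001, -0.001,  0.001,  0.001]), 'joint_torque': array([  0.   , -55.988, -49.173,   0.077,   0.036,  -0.   ]), 'ee_pos': array([0.218, 0.559, 0.218]), 'ee_rot': array([ 0.   ,  0.826,  0.564, -0.001]), 'contact_force': array([ 0.445,  0.353, -0.496]), 'ft_torque': array([ 0.005,  0.028, -0.043]), 'width': 0.9996989838483848} 0.0188
scene 47.60706102344466 [[ 0.484  0.513 -0.709  1.381]
 [ 0.875 -0.264  0.407 -0.448]
 [ 0.022 -0.817 -0.576  0.836]
 [ 0.     0.     0.     1.   ]]
top 57.48514774599426 [[-0.016 -0.981  0.191  0.29 ]
 [-1.     0.02   0.018  0.003]
 [-0.021 -0.19  -0.981  1.313]
 [ 0.     0.     0.     1.   ]]
```

View pics/scene0.png

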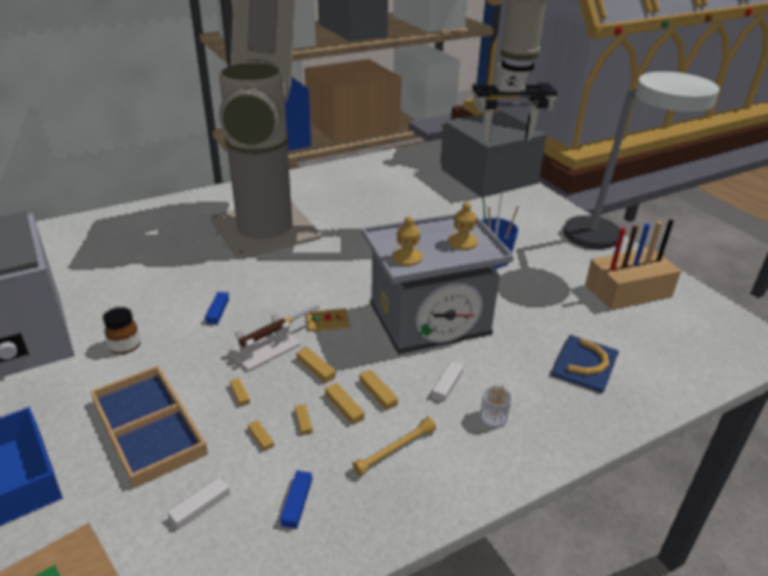

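View pics/top0.png

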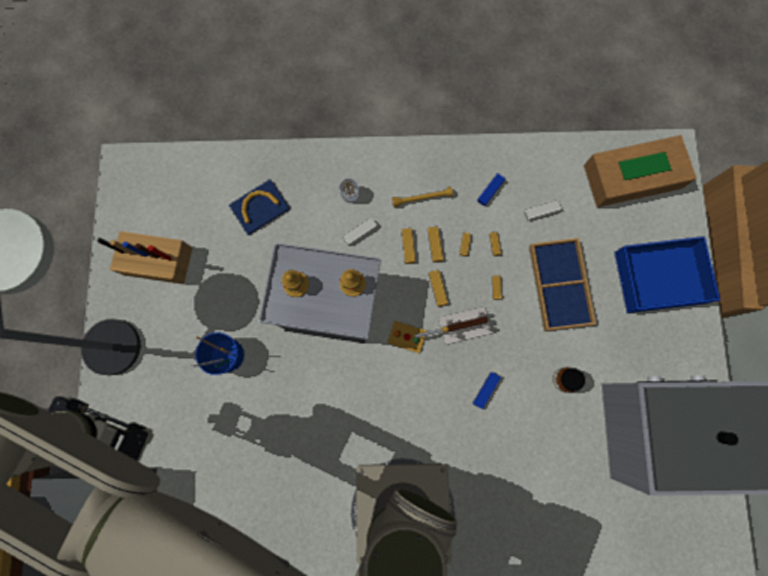

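```bash
cat > det.py <<'E'
from h import *
np.set_printoptions(precision=3,suppress=True)
L=["pan_floor","pointer_tip","target_mark","button_face","finial1_mid","tray_floor","stylus_grip","stylus_tip","rest_seat","long1_mid","short1_mid","gemtile","tub","colonnette"]
for n in("scene","top"):
    p=cam(n)
    for l in L:
        for d in r.spot_point(p,l)[:6]:
            if d["confidence"]<.2: continue
            u,v=d["pixel"]; print(n,l,round(d["confidence"],2),np.round([u,v],1),w_depth(p,u,v))
E
python3 det.py
python3 - <<'E'
from h import *
p=cam("scene");save(p,"s1.png",(230,130,350,250),6);save(p,"s1b.png",(120,190,300,310),4)
p=cam("top");save(p,"t1.png",(160,140,360,240),4)
E
```

```text
scene pan_floor 0.57 [287.7 161.8] [0.49  0.173 0.179]
scene pointer_tip 0.65 [314.2 208.7] [0.6   0.201 0.073]
scene target_mark 0.56 [287.6 220. ] [0.585 0.122 0.049]
scene button_face 0.41 [201.4 281. ] [ 0.658 -0.179  0.018]
scene button_face 0.38 [226.9 267.7] [ 0.653 -0.105  0.025]
scene finial1_mid 0.75 [273.7 158.4] [0.536 0.095 0.236]
scene tray_floor 0.9 [101.8 279.7] [ 0.535 -0.397  0.015]
scene stylus_grip 0.54 [176.3 220.2] [ 0.444 -0.162  0.053]
scene stylus_tip 0.75 [213.  203.3] [ 0.356 -0.01   0.002]
scene stylus_tip 0.24 [156.7 261.5] [ 0.54  -0.256  0.018]
scene rest_seat 0.77 [173.9 221.2] [ 0.444 -0.169  0.053]
scene rest_seat 0.54 [288.3 162.4] [0.491 0.174 0.178]
scene rest_seat 0.2 [272.6 156.5] [0.532 0.093 0.241]
scene long1_mid 0.56 [212.2 242.6] [ 0.544 -0.098  0.022]
scene short1_mid 0.37 [309.6 146.7] [0.526 0.218 0.236]
scene gemtile 0.79 [216.5 214.4] [ 0.419 -0.027  0.008]
scene tub 0.74 [329.2 170.3] [0.585 0.25  0.181]
scene tub 0.37 [202.4 276.9] [ 0.643 -0.17   0.014]
scene colonnette 0.9 [262.9 296.5] [ 0.773 -0.067  0.018]
top pan_floor 0.73 [211.5 195. ] [0.496 0.176 0.181]
top finial1_mid 0.73 [328.2 163.4] [ 0.64  -0.244  0.016]
top finial1_mid 0.68 [232.7 186.4] [0.507 0.099 0.262]
top tray_floor 0.71 [374.7 186.5] [ 0.547 -0.414  0.012]
top stylus_grip 0.63 [315.  213.8] [ 0.443 -0.179  0.051]
top stylus_tip 0.65 [278.4 225.3] [ 0.408 -0.048  0.011]
top rest_seat 0.74 [311.5 217.5] [ 0.435 -0.172  0.008]
top long1_mid 0.64 [292.6 194. ] [ 0.522 -0.103  0.025]
top short1_mid 0.33 [312.9 216.1] [ 0.435 -0.171  0.051]
top gemtile 0.54 [271.3 224.6] [ 0.41  -0.022  0.014]
top gemtile 0.47 [331.1 165.6] [ 0.632 -0.255  0.012]
top tub 0.97 [146.5 236.4] [0.376 0.446 0.003]
top colonnette 0.72 [269.6 226.6] [ 0.403 -0.015  0.01 ]
top colonnette 0.51 [282.5 134.8] [ 0.764 -0.074 -0.001]
```

View pics/s1.png

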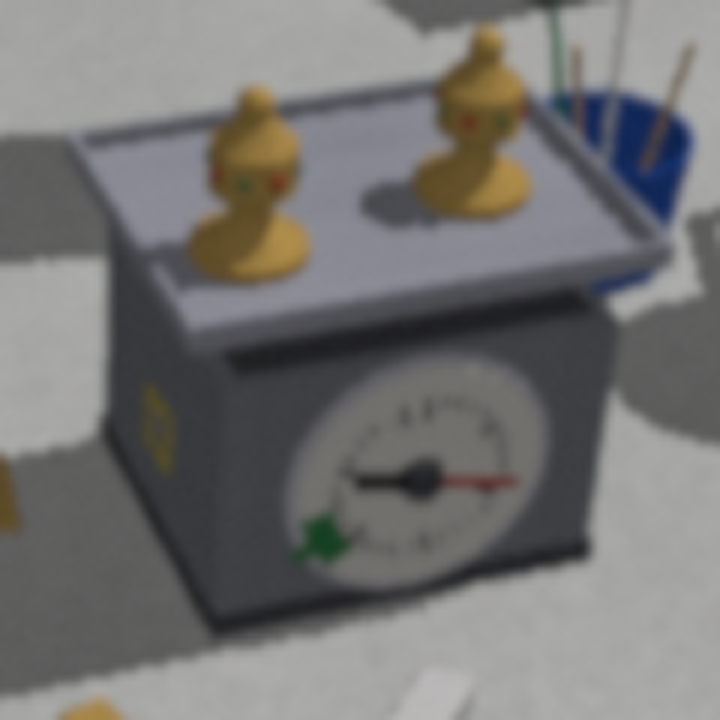

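View pics/s1b.png

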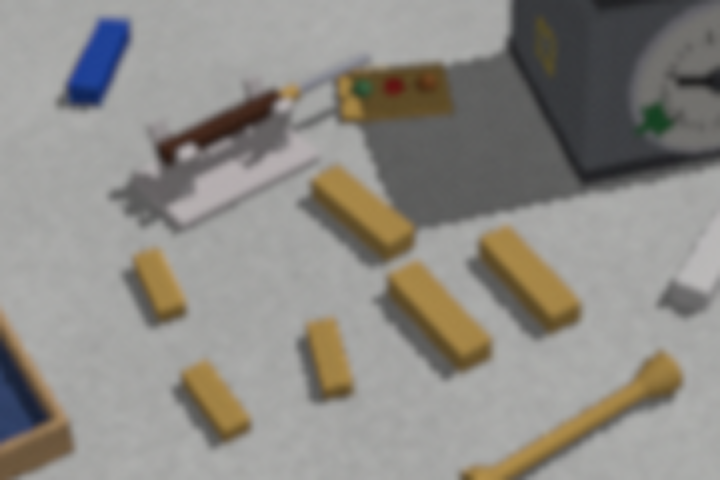

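View pics/t1.png

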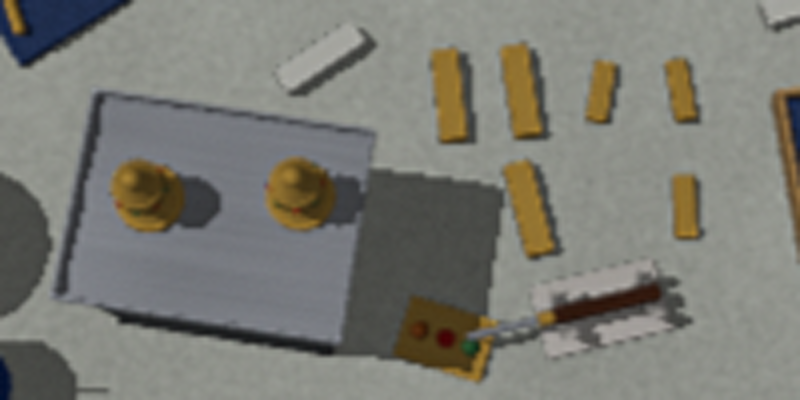

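```bash
cat > bars.py <<'E'
from h import *
np.set_printoptions(precision=3,suppress=True)
def gold(p):
    hsv=cv2.cvtColor(p["pixels"],cv2.COLOR_RGB2HSV)
    return ((hsv[...,0]>13)&(hsv[...,0]<28)&(hsv[...,1]>110)&(hsv[...,2]>60)).astype(np.uint8)
def blobs(p,zmin=.006,zmax=.03,reg=((.35,.75),(-.4,.15)),mina=25):
    P=cloud(p);m=gold(p)
    n,lab,st,c=cv2.connectedComponentsWithStats(m);out=[]
    for i in range(1,n):
        q=P[lab==i];q=q[~np.isnan(q[:,0])]
        if len(q)<mina: continue
        z=np.percentile(q[:,2],85); t=q[abs(q[:,2]-z)<.004]
        if len(t)<10: continue
        (cx,cy),(a,b),th=cv2.minAreaRect(t[:,:2].astype(np.float32))
        if a<b: a,b,th=b,a,th+90
        th=(th+90)%180-90
        out.append((c[i],cx,cy,z,a,b,th))
    return out
if __name__=="__main__":
    for n in("scene","top"):
        p=cam(n)
        for o in blobs(p): print(n,o[0],np.array(o[1:]))
        P=cloud(p);print("table z", np.nanmedian(P[(abs(P[...,2])<.015)][:,2]), [ (np.round(np.nanmedian(P[(abs(P[...,2])<.012)&(abs(P[...,0]-x)<.05)&(abs(P[...,1]-y)<.05)][:,2]),4),x,y) for x,y in((.7,.1),(.7,-.2),(.3,-.2),(.6,-.2))])
E
python3 bars.py
```

```text
scene [443.047  59.669] [ 0.09   1.271  0.402  0.715  0.032 87.888]
scene [433.556   3.159] [  0.051   1.151   0.454   0.045   0.023 -72.969]
scene [466.2    1.12] [  0.063   1.347   0.444   0.043   0.012 -86.466]
scene [235.704  65.995] [-0.976  0.741  0.018  0.289  0.259 89.885]
scene [313.708  71.154] [ -0.388   0.901   0.06    0.087   0.02  -24.921]
scene [309.145 152.752] [ 0.527  0.218  0.245  0.034  0.019 51.972]
scene [271.493 162.84 ] [ 0.523  0.095  0.246  0.03   0.019 58.027]
scene [218.281 213.312] [ 0.416 -0.019  0.012  0.082  0.055 67.025]
scene [394.167 240.309] [  0.769   0.362   0.026   0.095   0.06  -57.429]
scene [210.461 242.907] [ 0.534 -0.101  0.023  0.089  0.027 14.445]
scene [251.938 259.487] [ 0.646 -0.029  0.023  0.085  0.024  3.209]
scene [159.362 261.009] [ 0.535 -0.248  0.018  0.055  0.017 -1.079]
scene [229.321 268.617] [ 0.65  -0.097  0.023  0.087  0.023  7.285]
scene [201.748 279.173] [  0.649  -0.174   0.017   0.057   0.018 -12.152]
scene [262.697 297.098] [  0.777  -0.067   0.026   0.155   0.017 -81.07 ]
scene [173.426 289.845] [ 0.647 -0.25   0.017 
[... 726 characters left out ...]

top [309.873 162.494] [  0.646  -0.173   0.017   0.056   0.017 -11.488]
top [329.795 162.167] [ 0.646 -0.25   0.018  0.056  0.019  4.379]
top [373.914 189.156] [ 0.536 -0.407  0.031  0.217  0.121  5.989]
top [196.357 188.529] [  0.517   0.224   0.25    0.026   0.023 -63.021]
top [234.545 188.17 ] [ 0.516  0.099  0.251  0.025  0.022 86.537]
top [291.844 191.79 ] [ 0.533 -0.1    0.023  0.085  0.025 13.636]
top [330.894 191.376] [ 0.532 -0.247  0.017  0.054  0.019 -2.953]
top [270.427 224.253] [ 0.412 -0.02   0.011  0.082  0.058 71.314]
table z 0.0008596045531783503 [(np.float64(0.001), 0.7, 0.1), (np.float64(0.001), 0.7, -0.2), (np.float64(0.0007), 0.3, -0.2), (np.float64(0.0007), 0.6, -0.2)]
```

```bash
cat > m1.py <<'E'
from h import *
from scipy.optimize import least_squares
np.set_printoptions(precision=4,suppress=True)
C={n:cam(n) for n in("scene","top")}
for n,p in C.items():
    P=cloud(p);hsv=cv2.cvtColor(p["pixels"],cv2.COLOR_RGB2HSV)
    # pan rect
    m=(P[...,2]>.165)&(P[...,2]<.2)&(P[...,0]>.35)&(P[...,0]<.68)&(P[...,1]>-.02)&(P[...,1]<.36)
    q=P[m];(c),(s),th=cv2.minAreaRect(q[:,:2].astype(np.float32));print(n,"pan",c,s,th, "z floor",np.median(q[:,2]))
    # finials
    for yc,xc in((.097,.52),(.22,.52)):
        m=(abs(P[...,0]-xc)<.05)&(abs(P[...,1]-yc)<.05)&(P[...,2]>.18)
        q=P[m]; zt=np.percentile(q[:,2],99.5)
        t=q[q[:,2]>zt-.008]; print("fin top",zt,t.mean(0),len(t))
        g=q[(q[:,2]<.192)&(q[:,2]>.183)]
        gm=m&(hsv[...,1]>110)&(P[...,2]<.200)
        g=P[gm]
        # circle fit of outer foot by max extents
        f=P[m&(hsv[...,1]>110)]
        print(" xr",np.percentile(f[:,0],[1,99])," yr",np.percentile(f[:,1],[1,99]))
        b=q[(q[:,2]>zt-.055)&(q[:,2]<zt-.028)]
        def res(a): return np.hypot(b[:,0]-a[0],b[:,1]-a[1])-.021
        o=least_squares(res,[b[:,0].mean()-.01,b[:,1].mean()],loss="soft_l1",f_scale=.002);print(" band",o.x,len(b),abs(o.fun).mean())
    # tray
    m=(P[...,2]>.024)&(P[...,2]<.04)&(abs(P[...,0]-.536)<.14)&(abs(P[...,1]+.407)<.085)
    q=P[m];print("tray",cv2.minAreaRect(q[:,:2].astype(np.float32)),np.median(q[:,2]))
    m=(P[...,2]>.0)&(P[...,2]<.06)&(abs(P[...,0]-.44)<.05)&(abs(P[...,1]+.17)<.09)
    hm=m&(hsv[...,1]>90)&(P[...,2]>.035)
    q=P[hm];print("handle",len(q),cv2.minAreaRect(q[:,:2].astype(np.float32)),np.percentile(q[:,2],[5,50,95]),px(p,q.mean(0)))
E
python3 m1.py
python3 - <<'E'
from h import *
p=cam("top");save(p,"t2.png",(255,190,345,245),8)
E
```

```text
scene pan (0.5005825161933899, 0.17257770895957947) (0.24273599684238434, 0.18749718368053436) 80.15745544433594 z floor 0.18108923226775825
fin top 0.2668390969757447 [0.5184 0.0995 0.2643] 26
 xr [0.5027 0.5415]  yr [0.0741 0.1205]
 band [0.5138 0.102 ] 113 0.0012597457484591406
fin top 0.2670493382774399 [0.5185 0.2238 0.2638] 24
 xr [0.5055 0.5436]  yr [0.1989 0.2419]
 band [0.5143 0.2267] 110 0.0013951891246220742
tray ((0.533686637878418, -0.4066675901412964), (0.22655798494815826, 0.12056787312030792), 5.971545219421387) 0.02901480295547254
handle 111 ((0.43924835324287415, -0.15641915798187256), (0.013097546994686127, 0.11385317146778107), 14.573077201843262) [0.0446 0.0515 0.0551] (np.float64(176.48584426702243), np.float64(220.22108159387147))
top pan (0.5030083060264587, 0.172341987490654) (0.24229814112186432, 0.18077732622623444) 80.13656616210938 z floor 0.1791482815031218
fin top 0.26651134737848436 [0.5154 0.0999 0.263 ] 27
 xr [0.49   0.5324]  yr [0.0719 0.1241]
 band [0.5166 0.1001] 40 0.0010033525025240201
fin top 0.2667006339268097 [0.5155 0.2238 0.2638] 24
 xr [0.4894 0.5357]  yr [0.1973 0.2429]
 band [0.5172 0.2251] 38 0.001110433119727363
tray ((0.5372347831726074, -0.4075767993927002), (0.21985851228237152, 0.12327870726585388), 6.010531902313232) 0.027862630419412504
handle 107 ((0.436420738697052, -0.15948733687400818), (0.013360382989048958, 0.10881277918815613), 12.445329666137695) [0.0469 0.051  0.0559] (np.float64(309.4692648191475), np.float64(215.8863963218829))
```

View pics/t2.png

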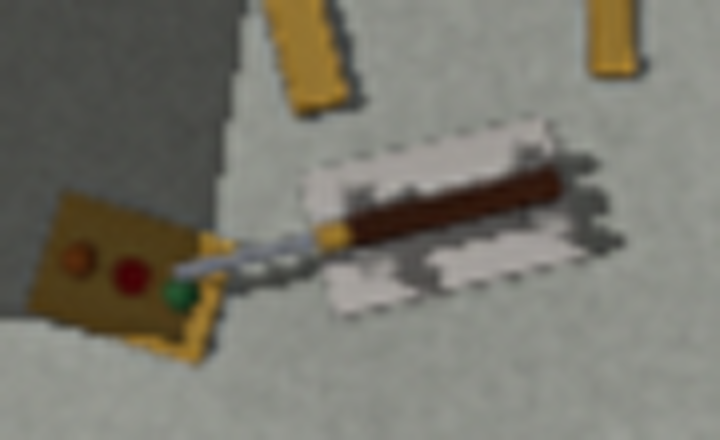

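```bash
cat > dial.py <<'E'
from h import *
np.set_printoptions(precision=4,suppress=True)
yaw=np.radians(-9.85);ex=np.array([np.cos(yaw),np.sin(yaw),0]);ey=np.array([-np.sin(yaw),np.cos(yaw),0])
C0=np.array([.502,.1725,0])
def dial(p,v=False):
    P=cloud(p);L=(P-C0);lx=L@ex;ly=L@ey;z=P[...,2]
    rgb=p["pixels"].astype(int);R,G,B=rgb[...,0],rgb[...,1],rgb[...,2]
    m=(abs(ly)<.095)&(z>.01)&(z<.14)&(lx>.07)&(lx<.11)
    w=m&(R>120)&(abs(R-G)<25)
    g=m&(G>R+25)&(G>B+15); rd=m&(R>G+50)&(R>B+50)
    x=np.median(lx[w]);
    f,cx,cy=K(p);T=np.array(p["cam_to_world"]);o=T[:3,3]
    def proj(mask,x):
        vv,uu=np.nonzero(mask);d=np.stack([(uu-cx)/f,(vv-cy)/f,np.ones(len(uu))],-1)@T[:3,:3].T
        t=(x-(o-C0)@ex)/(d@ex);Q=o+d*t[:,None]-C0;return np.stack([Q@ey,Q[:,2]],-1)
    W=proj(w|g|rd,x)
    c,rad=cv2.minEnclosingCircle(W.astype(np.float32)); el=cv2.fitEllipse(cv2.convexHull(W.astype(np.float32)))
    if v: print("plane",x,"circ",c,rad,"ell",el,"n",w.sum(),g.sum(),rd.sum())
    c=np.array(el[0])
    ang=lambda M:np.degrees(np.arctan2((M-c)[:,0],(M-c)[:,1]))
    Gm=proj(g,x);Rm=proj(rd,x)
    if v: print("green c",Gm.mean(0)-c,"ang",np.arctan2(*(Gm.mean(0)-c))%(2*np.pi)," red",Rm.mean(0)-c,np.arctan2(*(Rm.mean(0)-c))%(2*np.pi))
    for l in("pointer_tip","target_mark"):
        for d in r.spot_point(p,l)[:1]:
            mk=np.zeros(rgb.shape[:2],bool)
            u,vv=d["pixel"];dd=T[:3,:3]@[(u-cx)/f,(vv-cy)/f,1];t=(x-(o-C0)@ex)/(dd@ex);Q=o+dd*t-C0
            q=np.array([Q@ey,Q[2]])-c;print(l,d["confidence"],q,np.hypot(*q),np.arctan2(*q)%(2*np.pi))
    return np.arctan2(*(Rm.mean(0)-c))%(2*np.pi),np.arctan2(*(Gm.mean(0)-c))%(2*np.pi)
if __name__=="__main__": print(dial(cam("scene"),True))
E
python3 dial.py
python3 - <<'E'
from h import *
np.set_printoptions(precision=4,suppress=True)
for n in("scene","top"):
    p=cam(n);P=cloud(p);hsv=cv2.cvtColor(p["pixels"],cv2.COLOR_RGB2HSV)
    m=(abs(P[...,0]-.438)<.07)&(abs(P[...,1]+.165)<.08)
    w=m&(P[...,2]>.005)&(P[...,2]<.016)&(hsv[...,2]>130)&(hsv[...,1]<60)
    if n=="top": print("foot",cv2.minAreaRect(P[w][:,:2].astype(np.float32)),w.sum())
    h=(abs(P[...,0]-.42)<.1)&(abs(P[...,1]+.13)<.15)&(P[...,2]>.036)&(P[...,2]<.07)
    q=P[h&(hsv[...,1]>90)&(hsv[...,0]<10)];g=P[h&(hsv[...,1]>90)&(hsv[...,0]>10)]
    q=P[h&(hsv[...,1]>90)]
    mu=q.mean(0);u,s,vt=np.linalg.svd(q-mu);d=vt[0]*np.sign(vt[0][1]);t=(q-mu)@d
    print(n,"handle axis",d,"yaw",np.degrees(np.arctan2(d[1],d[0])),"end pts",mu+d*np.percentile(t,1),mu+d*np.percentile(t,99))
    for l in("stylus_grip","stylus_tip","rest_seat","button_face"):
        for x in r.spot_point(p,l)[:2]: print(l,x["confidence"],w_plane(p,*x["pixel"],.047 if l[0]=="s" else .043))
E
```

```text
scene handle axis [-0.2135  0.9769 -0.0125] yaw 102.33076160033599 end pts [ 0.4521 -0.2107  0.0516] [ 0.4287 -0.1039  0.0502]
stylus_grip 0.63 [ 0.4421 -0.1627  0.047 ]
stylus_tip 0.56 [ 0.4101 -0.035   0.047 ]
rest_seat 0.55 [ 0.4242 -0.1651  0.043 ]
rest_seat 0.37 [0.5688 0.1345 0.043 ]
foot ((0.43768996000289917, -0.16449837386608124), (0.15924394130706787, 0.13521097600460052), 88.95188903808594) 293
top handle axis [-0.2051  0.9786 -0.0161] yaw 101.83513330763671 end pts [ 0.4469 -0.2118  0.0523] [ 0.417  -0.069   0.0499]
stylus_grip 0.53 [ 0.4347 -0.1688  0.047 ]
stylus_tip 0.52 [ 0.406 -0.04   0.047]
rest_seat 0.68 [ 0.4326 -0.171   0.043 ]
  return _methods._mean(a, axis=axis, dtype=dtype,
  ret = ret.dtype.type(ret / rcount)
Traceback (most recent call last):
  File "dial.py", line 29, in <module>
    if __name__=="__main__": print(dial(cam("scene"),True))
                                   ~~~~^^^^^^^^^^^^^^^^^^^
  File "dial.py", line 17, in dial
    c,rad=cv2.minEnclosingCircle(W.astype(np.float32)); el=cv2.fitEllipse(cv2.convexHull(W.astype(np.float32)))
                                                           ~~~~~~~~~~~~~~^^^^^^^^^^^^^^^^^^^^^^^^^^^^^^^^^^^^^^
cv2.error: OpenCV(4.12.0) /io/opencv/modules/imgproc/src/shapedescr.cpp:361: error: (-201:Incorrect size of input array) There should be at least 5 points to fit the ellipse in function 'fitEllipseNoDirect'
```

```bash
python3 - <<'E'
from dial import *
p=cam("scene");P=cloud(p);L=P-C0;print(p["pixels"][195:225:5,288:312:4].tolist()[2], (L@ex)[205,285:310:5],(L@ey)[205,285:310:5],P[205,290])
E
sed -i 's/(R>120)&(abs(R-G)<25)/(R>95)\&(abs(R-G)<25)/' dial.py; python3 dial.py
```

```text
[[106, 104, 102], [114, 112, 109], [113, 112, 109], [104, 103, 100], [113, 111, 109], [113, 112, 109]] [0.0872 0.0867 0.0864 0.0862 0.0886] [-0.0463 -0.0307 -0.0149  0.001   0.0156] [0.5822 0.1274 0.0998]
plane 0.08805226012729991 circ (-0.0013166492572054267, 0.08052428066730499) 0.06669467687606812 ell ((-0.0009282086975872517, 0.08061506599187851), (0.1283034086227417, 0.13233640789985657), 71.5838394165039) n 959 28 0
green c [-0.0476 -0.0285] ang 4.1731519388599265  red [nan nan] nan
pointer_tip 0.4 [ 0.0525 -0.0073] 0.05300768282620797 1.7080034501161747
target_mark 0.65 [-0.2968 -0.2005] 0.3581598581189995 4.11837681553939
(np.float64(nan), np.float64(4.1731519388599265))dial.py:22: RuntimeWarning: Mean of empty slice.
  if v: print("green c",Gm.mean(0)-c,"ang",np.arctan2(*(Gm.mean(0)-c))%(2*np.pi)," red",Rm.mean(0)-c,np.arctan2(*(Rm.mean(0)-c))%(2*np.pi))
  ret = um.true_divide(
dial.py:28: RuntimeWarning: Mean of empty slice.
  return np.arctan2(*(Rm.mean(0)-c))%(2*np.pi),np.arctan2(*(Gm.mean(0)-c))%(2*np.pi)
```

```bash
sed -i 's/(R>G+50)&(R>B+50)/(R>G+25)\&(R>B+25)/' dial.py
python3 -m pendant '[{"offset":[0,0,0.06],"angular":[0,0,0],"gripper":1},{"offset":[0,0,0.12],"angular":[0,0,0],"gripper":1},{"offset":[0.298,-0.459,0.12],"angular":[0,0,0],"gripper":1},{"offset":[0.298,-0.459,0.12],"angular":[0,0,0],"gripper":1},{"offset":[0.298,-0.459,0.12],"angular":[0,0,0],"gripper":1},{"offset":[0.298,-0.459,0.12],"angular":[0,0,0],"gripper":1},{"offset":[0.298,-0.459,0.12],"angular":[0,0,0],"gripper":1},{"offset":[0.298,-0.459,0.12],"angular":[0,0,0],"gripper":1},{"offset":[0.298,-0.459,0.12],"angular":[0,0,0],"gripper":1},{"offset":[0.298,-0.459,0.12],"angular":[0,0,0],"gripper":1},{"offset":[0.298,-0.459,0.12],"angular":[0,0,0],"gripper":1},{"offset":[0.298,-0.459,0.12],"angular":[0,0,0],"gripper":1}]'
```

```text
clock: 4.2
ee_pos: [0.517, 0.0972, 0.3381]
ee_rot: [0.0, 0.827, 0.562, -0.0]
contact_force: [0.2, 1.0, -0.7]
width: 1.002
```

```bash
python3 -m pendant '[{"offset":[0,0,-0.04],"angular":[0,0,0],"gripper":1},{"offset":[0,0,-0.08],"angular":[0,0,0],"gripper":1},{"offset":[0,0,-0.11],"angular":[0,0,0],"gripper":1},{"offset":[0,0,-0.13],"angular":[0,0,0],"gripper":1},{"offset":[0,0,-0.13],"angular":[0,0,0],"gripper":1},{"offset":[0,0,-0.13],"angular":[0,0,0],"gripper":1}]'
python3 - <<'E'
from h import *
p=cam("scene");save(p,"f1.png",(200,80,380,220),4)
E
```

```text
clock: 4.95
ee_pos: [0.5166, 0.1004, 0.2102]
ee_rot: [0.0, 0.826, 0.564, 0.001]
contact_force: [0.0, 0.9, -0.5]
width: 0.999
```

View pics/f1.png

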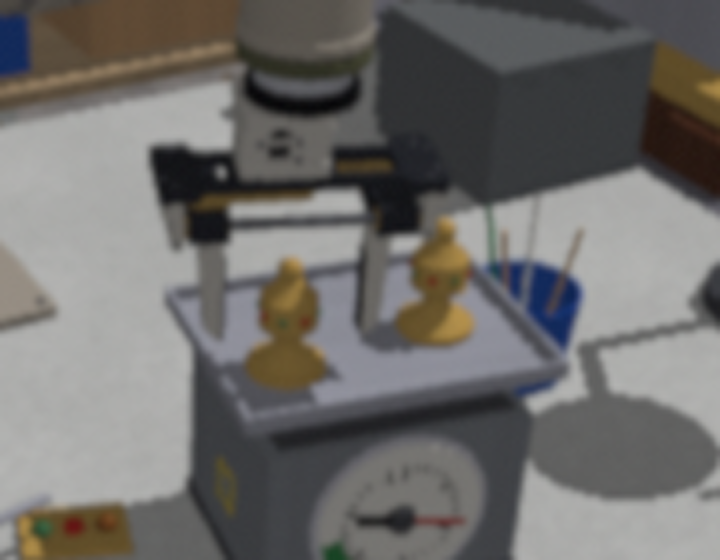

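```bash
python3 -m pendant '[{"offset":[0,0,0],"angular":[0,0,0],"gripper":-1},{"offset":[0,0,0],"angular":[0,0,0],"gripper":-1},{"offset":[0,0,0],"angular":[0,0,0],"gripper":-1},{"offset":[0,0,0],"angular":[0,0,0],"gripper":-1},{"offset":[0,0,0],"angular":[0,0,0],"gripper":-1},{"offset":[0,0,0],"angular":[0,0,0],"gripper":-1},{"offset":[0,0,0.01],"angular":[0,0,0],"gripper":-1},{"offset":[0,0,0.03],"angular":[0,0,0],"gripper":-1},{"offset":[0,0,0.06],"angular":[0,0,0],"gripper":-1},{"offset":[0,0,0.06],"angular":[0,0,0],"gripper":-1}]'
python3 - <<'E'
from h import *
p=cam("scene");save(p,"f2.png",(200,80,380,220),4)
E
```

```text
clock: 6.25
ee_pos: [0.5178, 0.1002, 0.2728]
ee_rot: [0.002, 0.826, 0.564, 0.003]
contact_force: [0.0, 0.5, -2.9]
width: 0.443
```

View pics/f2.png

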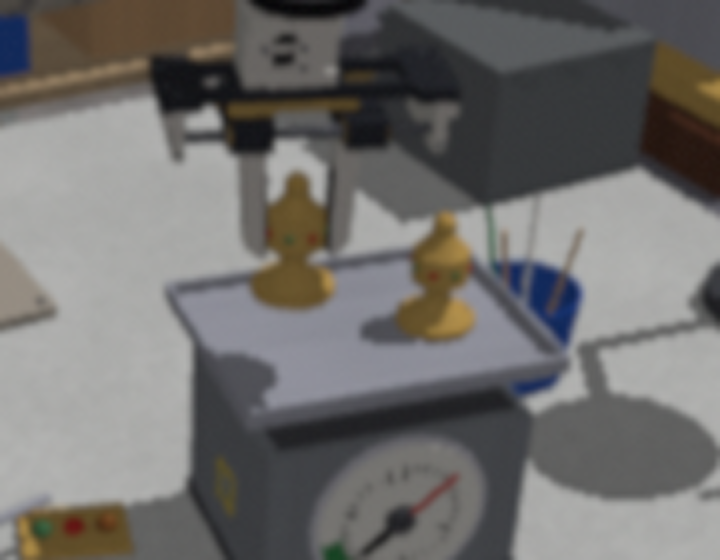

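```bash
python3 -m pendant '[{"offset":[0.01,-0.05,0],"angular":[0,0,0],"gripper":-1},{"offset":[0.02,-0.107,0],"angular":[0,0,0],"gripper":-1},{"offset":[0.03,-0.165,0],"angular":[0,0,0],"gripper":-1},{"offset":[0.038,-0.223,0],"angular":[0,0,0],"gripper":-1},{"offset":[0.046,-0.28,0],"angular":[0,0,0],"gripper":-1},{"offset":[0.054,-0.338,0],"angular":[0,0,0],"gripper":-1},{"offset":[0.062,-0.396,0],"angular":[0,0,0],"gripper":-1},{"offset":[0.07,-0.454,0],"angular":[0,0,0],"gripper":-1},{"offset":[0.073,-0.501,0],"angular":[0,0,-0],"gripper":-1},{"offset":[0.073,-0.501,-0.03],"angular":[0,0,0],"gripper":-1},{"offset":[0.073,-0.501,-0.08],"angular":[0,0,0],"gripper":-1},{"offset":[0.073,-0.501,-0.13],"angular":[0,0,0],"gripper":-1},{"offset":[0.073,-0.501,-0.17],"angular":[0,0,0],"gripper":-1},{"offset":[0.073,-0.501,-0.2],"angular":[0,0,0],"gripper":-1},{"offset":[0.073,-0.501,-0.2],"angular":[0,0,0],"gripper":-1}]'
python3 - <<'E'
from h import *
p=cam("scene");save(p,"f3.png",(40,150,200,310),4)
E
```

```text
clock: 8.18
ee_pos: [0.5858, -0.3985, 0.0629]
ee_rot: [-0.004, 0.826, 0.564, -0.001]
contact_force: [-0.7, 0.1, -3.1]
width: 0.447
```

View pics/f3.png

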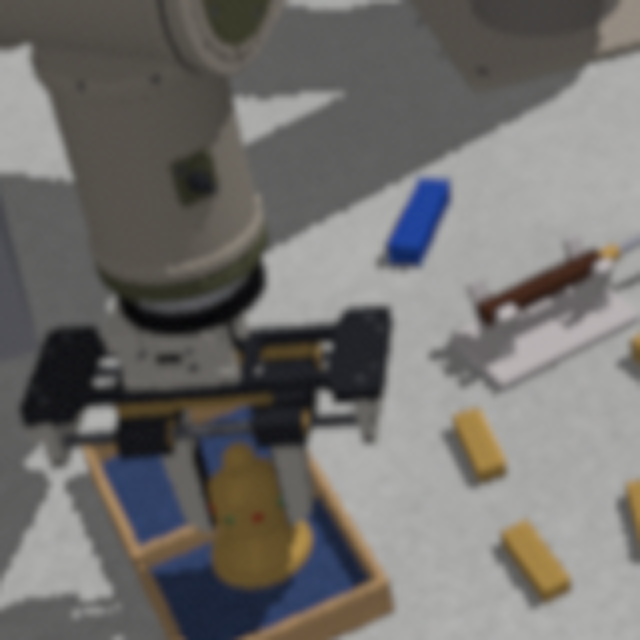

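```bash
python3 -m pendant '[{"offset":[0,0,-0.012],"angular":[0,0,0],"gripper":-1},{"offset":[0,0,-0.018],"angular":[0,0,0],"gripper":-1},{"offset":[0,0,-0.019],"angular":[0,0,0],"gripper":-1},{"offset":[0,0,-0.019],"angular":[0,0,0],"gripper":-1},{"offset":[0,0,-0.019],"angular":[0,0,0],"gripper":-1}]'
```

```text
clock: 8.85
ee_pos: [0.5893, -0.4012, 0.0502]
ee_rot: [0.0, 0.826, 0.564, 0.0]
contact_force: [0.3, -0.1, -3.2]
width: 0.443
```

```bash
python3 -m pendant '[{"offset":[0,0,-0.004],"angular":[0,0,0],"gripper":-1},{"offset":[0,0,-0.0065],"angular":[0,0,0],"gripper":-1},{"offset":[0,0,-0.0065],"angular":[0,0,0],"gripper":-1}]'
```

```text
clock: 9.22
ee_pos: [0.5886, -0.4008, 0.0425]
ee_rot: [-0.0, 0.826, 0.564, -0.0]
contact_force: [-0.6, 0.1, -3.0]
width: 0.444
```

```bash
python3 -m pendant '[{"offset":[0,0,-0.001],"angular":[0,0,0],"gripper":-1},{"offset":[0,0,-0.002],"angular":[0,0,0],"gripper":-1},{"offset":[0,0,-0.002],"angular":[0,0,0],"gripper":-1}]'
```

```text
clock: 9.6
ee_pos: [0.5889, -0.401, 0.041]
ee_rot: [-0.0, 0.826, 0.564, -0.0]
contact_force: [-0.8, 0.4, -4.0]
width: 0.447
```

```bash
python3 -m pendant '[{"offset":[0,0,-0.001],"angular":[0,0,0],"gripper":-0.1},{"offset":[0,0,-0.001],"angular":[0,0,0],"gripper":0.1},{"offset":[0,0,-0.001],"angular":[0,0,0],"gripper":1},{"offset":[0,0,-0.001],"angular":[0,0,0],"gripper":1},{"offset":[0,0,-0.001],"angular":[0,0,0],"gripper":1},{"offset":[0,0,0.03],"angular":[0,0,0],"gripper":1},{"offset":[0,0,0.08],"angular":[0,0,0],"gripper":1},{"offset":[0,0,0.14],"angular":[0,0,0],"gripper":1},{"offset":[0,0,0.2],"angular":[0,0,0],"gripper":1},{"offset":[0,0,0.26],"angular":[0,0,0],"gripper":1},{"offset":[0,0.05,0.3],"angular":[0,0,0],"gripper":1}]'
python3 - <<'E'
from h import *
p=cam("scene");save(p,"f4.png",(40,150,200,310),4)
E
```

```text
clock: 10.98
ee_pos: [0.5886, -0.3545, 0.3433]
ee_rot: [0.002, 0.827, 0.563, 0.0]
contact_force: [1.4, 0.6, -0.4]
width: 1.004
```

View pics/f4.png

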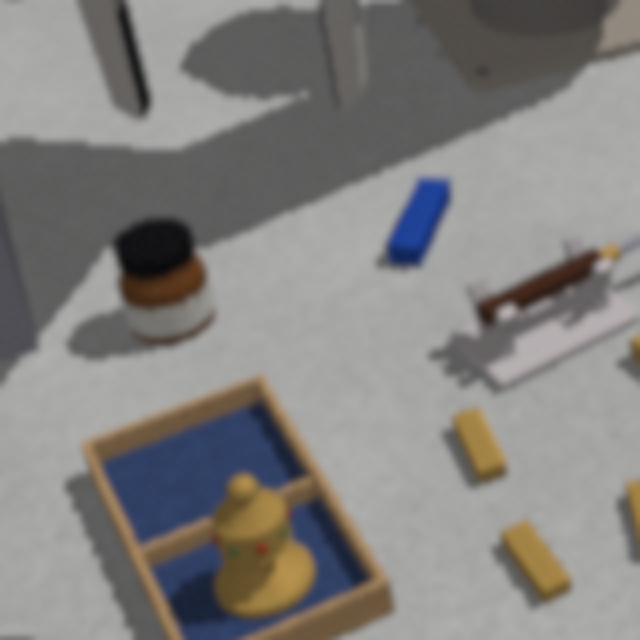

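```bash
python3 -m pendant '[{"offset":[-0.072,0.574,0],"angular":[0,0,0],"gripper":1},{"offset":[-0.072,0.574,0],"angular":[0,0,0],"gripper":1},{"offset":[-0.072,0.574,0],"angular":[0,0,0],"gripper":1},{"offset":[-0.072,0.574,0],"angular":[0,0,0],"gripper":1},{"offset":[-0.072,0.574,0],"angular":[0,0,0],"gripper":1},{"offset":[-0.072,0.574,0],"angular":[0,0,0],"gripper":1},{"offset":[-0.072,0.574,0],"angular":[0,0,0],"gripper":1},{"offset":[-0.072,0.574,0],"angular":[0,0,0],"gripper":1},{"offset":[-0.072,0.574,0],"angular":[0,0,0],"gripper":1},{"offset":[-0.072,0.574,0],"angular":[0,0,0],"gripper":1},{"offset":[-0.072,0.574,0],"angular":[0,0,0],"gripper":1},{"offset":[-0.072,0.574,0],"angular":[0,0,0],"gripper":1}]'
python3 - <<'E'
from h import *
p=cam("top");save(p,"f5.png",(150,130,310,250),4)
P=cloud(p);print(P[170:200,180:215][P[170:200,180:215][...,2]>.26].mean(0))
E
```

```text
clock: 12.52
ee_pos: [0.5174, 0.2203, 0.3402]
ee_rot: [0.0, 0.826, 0.564, -0.0]
contact_force: [0.0, -0.5, 0.1]
width: 1.0
[0.43980046 0.13402306 0.63765034]
```

View pics/f5.png

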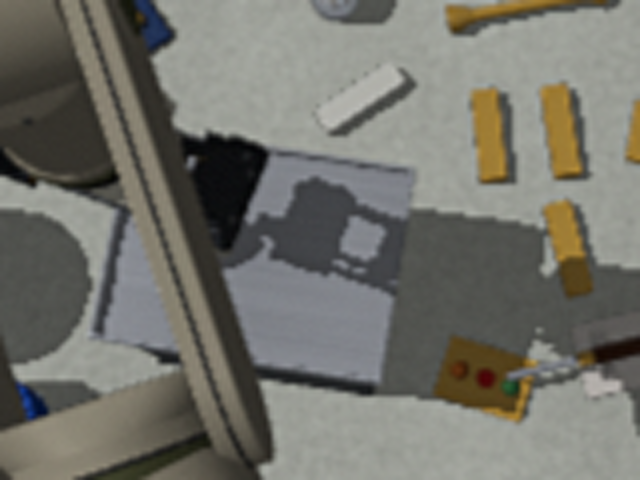

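The arm hides the finial from above (only the pan, px ~(230,185), shows); the position from before stands, so I descend. Target is y≈0.225, TCP z≈0.2135.

```bash
python3 -m pendant '[{"offset":[0,0.002,-0.04],"angular":[0,0,0],"gripper":1},{"offset":[0,0.002,-0.08],"angular":[0,0,0],"gripper":1},{"offset":[0,0.002,-0.11],"angular":[0,0,0],"gripper":1},{"offset":[0,0.002,-0.126],"angular":[0,0,0],"gripper":1},{"offset":[0,0.002,-0.126],"angular":[0,0,0],"gripper":1},{"offset":[0,0.002,-0.126],"angular":[0,0,0],"gripper":1}]'
python3 - <<'E'
from h import *
p=cam("scene");save(p,"f6.png",(200,80,380,220),4)
E
```

```text
clock: 13.32
ee_pos: [0.5179, 0.2237, 0.2159]
ee_rot: [0.0, 0.826, 0.564, 0.001]
contact_force: [1.0, -0.7, 1.0]
width: 0.998
```

View pics/f6.png

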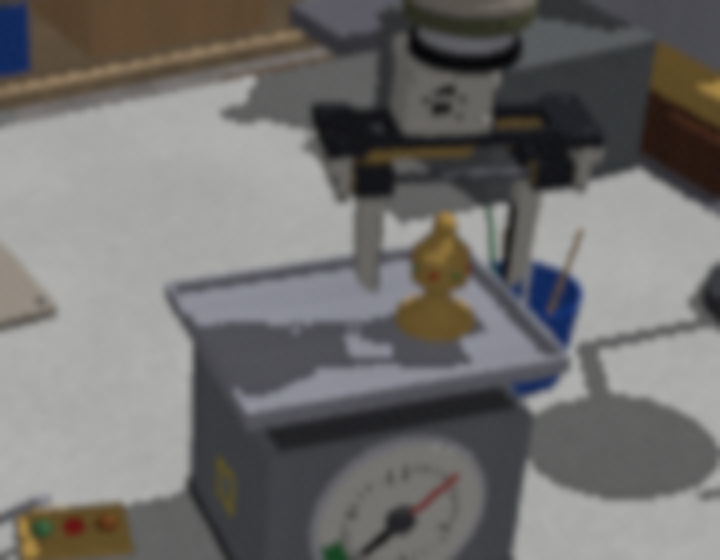

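```bash
python3 -m pendant '[{"offset":[0,0,-0.002],"angular":[0,0,0],"gripper":-1},{"offset":[0,0,-0.002],"angular":[0,0,0],"gripper":-1},{"offset":[0,0,-0.002],"angular":[0,0,0],"gripper":-1},{"offset":[0,0,-0.002],"angular":[0,0,0],"gripper":-1},{"offset":[0,0,-0.002],"angular":[0,0,0],"gripper":-1},{"offset":[0,0,-0.002],"angular":[0,0,0],"gripper":-1},{"offset":[0,0,0.01],"angular":[0,0,0],"gripper":-1},{"offset":[0,0,0.04],"angular":[0,0,0],"gripper":-1},{"offset":[0,-0.02,0.06],"angular":[0,0,0],"gripper":-1},{"offset":[-0.003,-0.06,0.06],"angular":[0,0,0],"gripper":-1},{"offset":[-0.006,-0.12,0.06],"angular":[0,0,0],"gripper":-1},{"offset":[-0.01,-0.18,0.06],"angular":[0,0,0],"gripper":-1},{"offset":[-0.014,-0.24,0.06],"angular":[0,0,0],"gripper":-1},{"offset":[-0.017,-0.3,0.06],"angular":[0,0,0],"gripper":-1},{"offset":[-0.02,-0.36,0.06],"angular":[0,0,0],"gripper":-1},{"offset":[-0.024,-0.42,0.06],"angular":[0,0,0],"gripper":-1},{"offset":[-0.028,-0.48,0.06],"angular":[0,0,0],"gripper":-1},{"offset":[-0.032,-0.54,0.06],"angular":[0,0,0],"gripper":-1},{"offset":[-0.036,-0.6,0.06],"angular":[0,0,0],"gripper":-1},{"offset":[-0.036,-0.637,0.06],"angular":[0,0,0],"gripper":-1}]'
```

```text
clock: 15.88
ee_pos: [0.4788, -0.4168, 0.2743]
ee_rot: [-0.0, 0.826, 0.563, -0.0]
contact_force: [1.3, 0.4, -3.0]
width: 0.444
```

```bash
python3 -m pendant '[{"offset":[0,0,-0.02],"angular":[0,0,0],"gripper":-1},{"offset":[0,0,-0.06],"angular":[0,0,0],"gripper":-1},{"offset":[0,0,-0.11],"angular":[0,0,0],"gripper":-1},{"offset":[0,0,-0.15],"angular":[0,0,0],"gripper":-1},{"offset":[0,0,-0.18],"angular":[0,0,0],"gripper":-1},{"offset":[0,0,-0.2],"angular":[0,0,0],"gripper":-1},{"offset":[0,0,-0.21],"angular":[0,0,0],"gripper":-1},{"offset":[0,0,-0.21],"angular":[0,0,0],"gripper":-1}]'
python3 - <<'E'
from h import *
p=cam("scene");save(p,"f7.png",(40,150,200,310),4)
E
```

```text
clock: 16.88
ee_pos: [0.4809, -0.413, 0.0642]
ee_rot: [-0.0, 0.826, 0.564, -0.0]
contact_force: [0.1, 0.0, -2.0]
width: 0.446
```

View pics/f7.png

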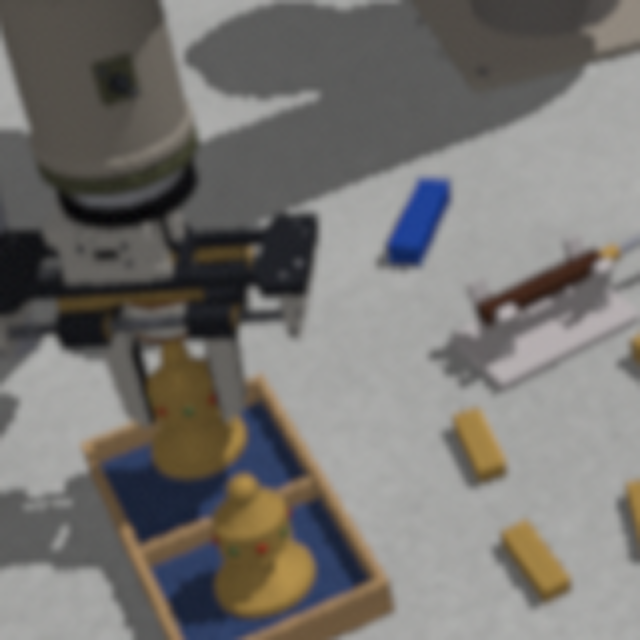

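```bash
python3 -m pendant '[{"offset":[0,0,-0.012],"angular":[0,0,0],"gripper":-1},{"offset":[0,0,-0.02],"angular":[0,0,0],"gripper":-1},{"offset":[0,0,-0.023],"angular":[0,0,0],"gripper":-1},{"offset":[0,0,-0.023],"angular":[0,0,0],"gripper":-1},{"offset":[0,0,-0.023],"angular":[0,0,0],"gripper":-1}]'
```

```text
clock: 17.55
ee_pos: [0.4811, -0.4134, 0.0415]
ee_rot: [0.0, 0.826, 0.564, 0.0]
contact_force: [0.9, 0.1, -2.6]
width: 0.448
```

```bash
python3 -m pendant '[{"offset":[0,0,-0.002],"angular":[0,0,0],"gripper":-0.1},{"offset":[0,0,-0.002],"angular":[0,0,0],"gripper":0.1},{"offset":[0,0,-0.002],"angular":[0,0,0],"gripper":1},{"offset":[0,0,-0.002],"angular":[0,0,0],"gripper":1},{"offset":[0,0,-0.002],"angular":[0,0,0],"gripper":1},{"offset":[0,0,0.03],"angular":[0,0,0],"gripper":1},{"offset":[0,0,0.08],"angular":[0,0,0],"gripper":1},{"offset":[0,0,0.14],"angular":[0,0,0],"gripper":1},{"offset":[0,0,0.18],"angular":[0,0,5],"gripper":1},{"offset":[0,0,0.2],"angular":[0,0,15],"gripper":1},{"offset":[0,0,0.2],"angular":[0,0,25],"gripper":1}]'
python3 bars.py | grep -v table
python3 - <<'E'
from h import *
p=cam("scene");save(p,"f8.png",s=1.5)
E
```

```text
clock: 18.92
ee_pos: [0.4819, -0.4142, 0.2445]
ee_rot: [0.003, 0.682, 0.731, -0.0]
contact_force: [-0.2, 1.1, -0.2]
width: 0.997
scene [442.901  59.689] [ 0.091  1.275  0.402  0.717  0.034 87.932]
scene [400.325   5.425] [  0.047   0.961   0.464   0.012   0.012 -43.215]
scene [433.484   3.141] [  0.053   1.148   0.455   0.051   0.023 -77.926]
scene [466.2    1.12] [  0.064   1.344   0.444   0.043   0.012 -78.286]
scene [247.845  66.044] [-0.975  0.774  0.018  0.257  0.214  1.222]
scene [ 79.087 143.522] [  0.46   -0.368   0.363   0.035   0.008 -84.036]
scene [ 41.933 161.683] [  0.505  -0.441   0.362   0.067   0.006 -86.237]
scene [218.349 213.373] [ 0.417 -0.021  0.012  0.08   0.058 68.185]
scene [394.117 240.284] [  0.768   0.363   0.026   0.093   0.06  -57.66 ]
scene [210.56  242.907] [ 0.534 -0.1    0.023  0.085  0.025 14.623]
scene [ 97.326 275.207] [ 0.543 -0.403  0.079  0.129  0.034  5.724]
scene [251.945 259.522] [ 0.646 -0.029  0.023  0.087  0.024  4.916]
scene [159.333 260.94 ] [ 0.536 -0.248  0.017  0.059  0.017  0.426]
scene [229.332 268.682] [ 0.649 -0.097  0.023  0.086 
[... 744 characters left out ...]
0.617  0.073  0.158  0.097 80.548]
top [309.873 162.494] [  0.645  -0.173   0.018   0.056   0.018 -13.495]
top [329.823 162.127] [ 0.645 -0.249  0.017  0.057  0.018  9.11 ]
top [365.91  182.855] [ 0.536 -0.407  0.03   0.217  0.121  5.645]
top [371.835 174.495] [ 0.588 -0.398  0.083  0.03   0.018 39.962]
top [501.943 195.833] [ 0.588 -1.184 -0.376  0.108  0.009 -0.377]
top [291.778 191.713] [ 0.533 -0.1    0.023  0.087  0.025 13.154]
top [330.857 191.31 ] [ 0.532 -0.247  0.017  0.054  0.019 -3.378]
top [374.712 201.872] [  0.488  -0.403   0.081   0.021   0.009 -27.798]
top [270.436 224.311] [ 0.413 -0.02   0.012  0.081  0.058 70.301]
top [  2.727 333.564] [0.015 0.905 0.063 0.232 0.028 3.428]
```

View pics/f8.png

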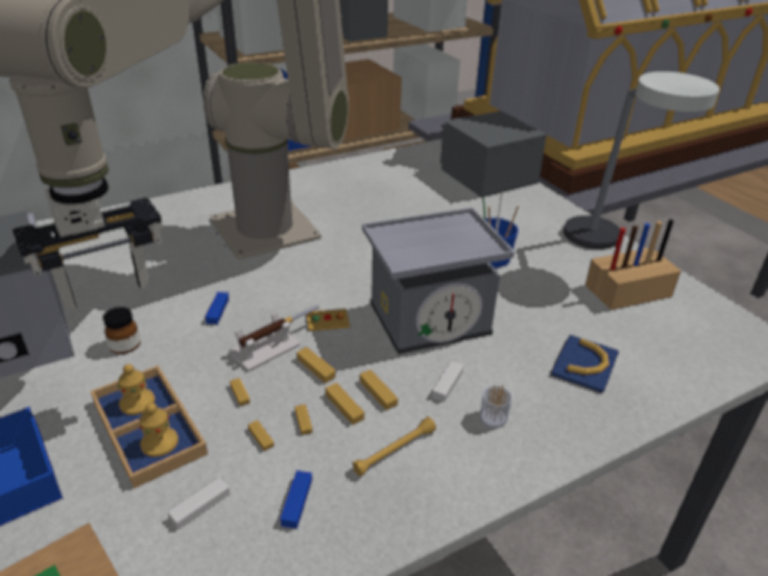

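```bash
python3 -m pendant '[{"offset":[0.163,0.385,0],"angular":[0,0,26],"gripper":0},{"offset":[0.163,0.385,0],"angular":[0,0,0],"gripper":0},{"offset":[0.163,0.385,0],"angular":[0,0,0],"gripper":0},{"offset":[0.163,0.385,0],"angular":[0,0,0],"gripper":0},{"offset":[0.163,0.385,0],"angular":[0,0,1],"gripper":0},{"offset":[0.163,0.385,-0.03],"angular":[0,0,1],"gripper":0},{"offset":[0.163,0.385,-0.09],"angular":[0,0,1],"gripper":0},{"offset":[0.163,0.385,-0.145],"angular":[0,0,1],"gripper":0},{"offset":[0.163,0.385,-0.175],"angular":[0,0,1],"gripper":0},{"offset":[0.163,0.385,-0.195],"angular":[0,0,1],"gripper":0},{"offset":[0.163,0.385,-0.195],"angular":[0,0,1],"gripper":0},{"offset":[0.163,0.385,-0.195],"angular":[0,0,1],"gripper":0}]'
python3 - <<'E'
from h import *
p=cam("scene");save(p,"g1.png",(150,150,330,310),4)
p=cam("top");save(p,"g1t.png",(220,110,360,240),4)
E
```

```text
clock: 20.58
ee_pos: [0.6457, -0.0288, 0.0488]
ee_rot: [0.001, 0.678, 0.735, 0.001]
contact_force: [0.1, 0.4, 0.9]
width: 0.5
```

View pics/g1.png

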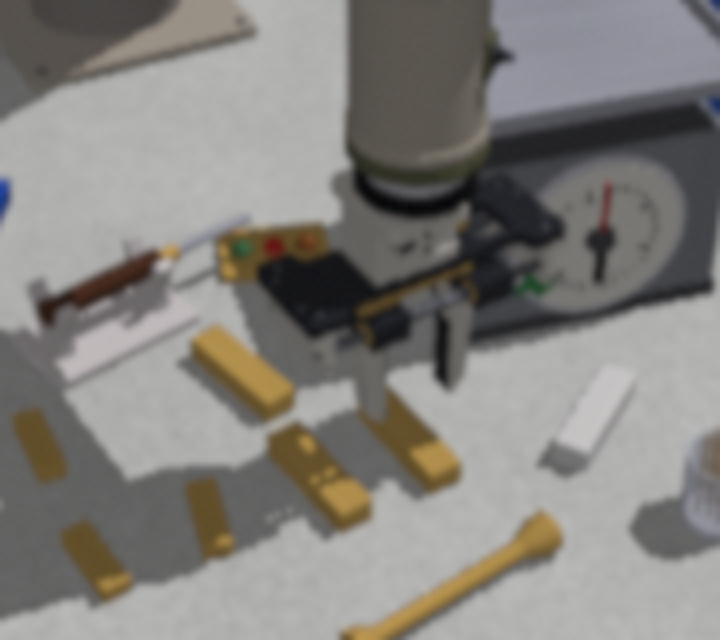

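```bash
python3 -m pendant '[{"offset":[0,0,-0.025],"angular":[0,0,0],"gripper":0},{"offset":[0,0,-0.04],"angular":[0,0,0],"gripper":0},{"offset":[0,0,-0.044],"angular":[0,0,0],"gripper":0},{"offset":[0,0,-0.044],"angular":[0,0,0],"gripper":0},{"offset":[0,0,-0.044],"angular":[0,0,0],"gripper":-1},{"offset":[0,0,-0.044],"angular":[0,0,0],"gripper":-1},{"offset":[0,0,-0.044],"angular":[0,0,0],"gripper":-1},{"offset":[0,0,-0.044],"angular":[0,0,0],"gripper":-1}]'
```

```text
clock: 21.68
ee_pos: [0.6444, -0.0282, 0.0028]
ee_rot: [0.0, 0.678, 0.736, 0.0]
contact_force: [-0.5, 0.2, 4.0]
width: 0.275
```

```bash
python3 -m pendant '[{"offset":[0,0,0.03],"angular":[0,0,0],"gripper":-1},{"offset":[0,0,0.09],"angular":[0,0,0],"gripper":-1},{"offset":[0,0,0.15],"angular":[0,0,0],"gripper":-1},{"offset":[0,0,0.21],"angular":[0,0,0],"gripper":-1},{"offset":[0,0,0.247],"angular":[0,0,0],"gripper":-1},{"offset":[-0.02,0.04,0.247],"angular":[0,0,-5],"gripper":-1},{"offset":[-0.052,0.091,0.247],"angular":[0,0,-10],"gripper":-1},{"offset":[-0.084,0.142,0.247],"angular":[0,0,-14.7],"gripper":-1},{"offset":[-0.116,0.193,0.247],"angular":[0,0,-14.7],"gripper":-1},{"offset":[-0.148,0.24,0.247],"angular":[0,0,-14.7],"gripper":-1},{"offset":[-0.166,0.271,0.247],"angular":[0,0,-14.7],"gripper":-1},{"offset":[-0.166,0.271,0.22],"angular":[0,0,-14.7],"gripper":-1},{"offset":[-0.166,0.271,0.21],"angular":[0,0,-14.7],"gripper":-1},{"offset":[-0.166,0.271,0.21],"angular":[0,0,-14.7],"gripper":-1},{"offset":[-0.166,0.271,0.21],"angular":[0,0,-14.7],"gripper":-1}]'
python3 - <<'E'
from h import *
p=cam("scene");save(p,"g2.png",(200,90,380,230),4)
E
```

```text
clock: 23.55
ee_pos: [0.4786, 0.2424, 0.2129]
ee_rot: [0.0, 0.766, 0.642, 0.0]
contact_force: [0.5, 0.3, -3.9]
width: 0.278
```

View pics/g2.png

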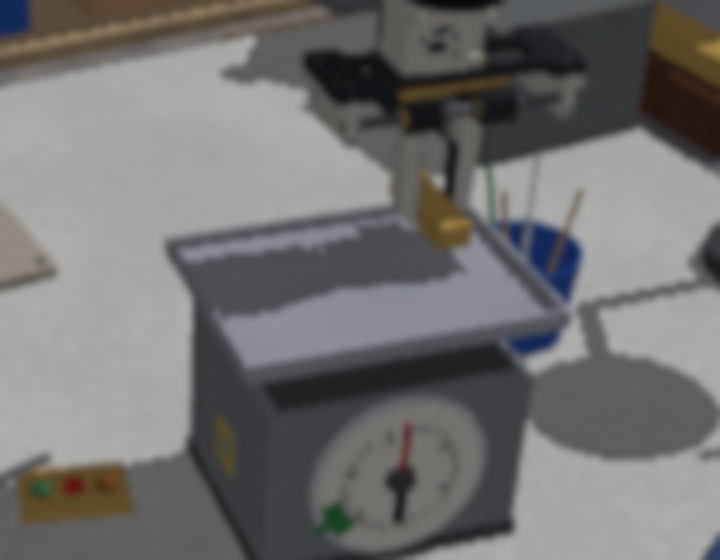

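```bash
python3 -m pendant '[{"offset":[0,0,-0.012],"angular":[0,0,0],"gripper":-1},{"offset":[0,0,-0.02],"angular":[0,0,0],"gripper":-1},{"offset":[0,0,-0.0205],"angular":[0,0,0],"gripper":-1},{"offset":[0,0,-0.0205],"angular":[0,0,0],"gripper":-1},{"offset":[0,0,-0.0205],"angular":[0,0,0],"gripper":-0.2},{"offset":[0,0,-0.0205],"angular":[0,0,0],"gripper":-0.1},{"offset":[0,0,-0.0205],"angular":[0,0,0],"gripper":-0.1},{"offset":[0,0,0.02],"angular":[0,0,0],"gripper":-0.1},{"offset":[0,0,0.06],"angular":[0,0,0],"gripper":0}]'
python3 - <<'E'
from h import *
p=cam("scene");save(p,"g3.png",(200,90,380,230),4)
E
python3 bars.py | grep top
```

```text
clock: 24.72
ee_pos: [0.4776, 0.2427, 0.2729]
ee_rot: [-0.0, 0.766, 0.643, -0.0]
contact_force: [-0.7, 0.4, 0.5]
width: 0.489
top [424.712 112.922] [  0.82   -0.618   0.074   0.23    0.117 -78.379]
top [493.088 156.906] [ 0.768 -1.184 -0.364  0.412  0.018 -0.52 ]
top [281.063 130.986] [  0.773  -0.068   0.026   0.153   0.018 -79.391]
top [175.25  129.985] [ 0.785  0.343  0.027  0.074  0.021 77.357]
top [289.931 162.566] [ 0.646 -0.097  0.023  0.086  0.024  7.322]
top [ 87.687 171.861] [ 0.623  0.642  0.074  0.109  0.096 80.361]
top [309.873 162.494] [  0.646  -0.173   0.016   0.058   0.017 -13.791]
top [329.823 162.127] [ 0.646 -0.25   0.018  0.057  0.019  6.389]
top [374.181 189.132] [ 0.536 -0.407  0.03   0.218  0.121  5.983]
top [371.835 174.495] [ 0.587 -0.396  0.081  0.032  0.023 32.457]
top [291.778 191.713] [ 0.533 -0.1    0.023  0.087  0.026 12.578]
top [330.857 191.31 ] [ 0.532 -0.247  0.017  0.055  0.019 -0.269]
top [377.321 203.195] [ 0.482 -0.41   0.08   0.031  0.022 23.963]
top [270.378 224.223] [ 0.413 -0.02   0.011  0.081  0.058 72.16 ]
top [  2.771 335.221] [0.015 0.9   0.062 0.236 0.03  6.696]
```

View pics/g3.png

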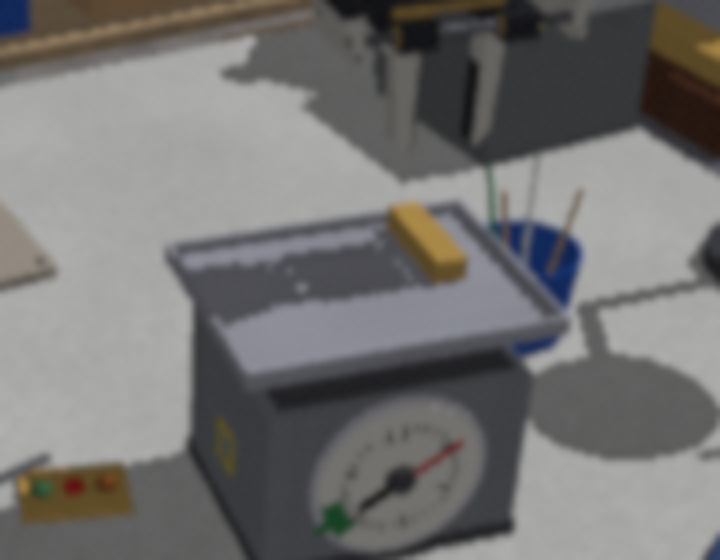

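```bash
python3 -m pendant '[{"offset":[0.168,-0.34,0],"angular":[0,0,5],"gripper":0},{"offset":[0.168,-0.34,0],"angular":[0,0,10],"gripper":0},{"offset":[0.168,-0.34,0],"angular":[0,0,17.4],"gripper":0},{"offset":[0.168,-0.34,0],"angular":[0,0,17.4],"gripper":0},{"offset":[0.168,-0.34,0],"angular":[0,0,17.4],"gripper":0},{"offset":[0.168,-0.34,0],"angular":[0,0,17.4],"gripper":0},{"offset":[0.168,-0.34,-0.04],"angular":[0,0,17.4],"gripper":0},{"offset":[0.168,-0.34,-0.1],"angular":[0,0,17.4],"gripper":0},{"offset":[0.168,-0.34,-0.16],"angular":[0,0,17.4],"gripper":0},{"offset":[0.168,-0.34,-0.21],"angular":[0,0,17.4],"gripper":0},{"offset":[0.168,-0.34,-0.235],"angular":[0,0,17.4],"gripper":0},{"offset":[0.168,-0.34,-0.24],"angular":[0,0,17.4],"gripper":0},{"offset":[0.168,-0.34,-0.24],"angular":[0,0,17.4],"gripper":0},{"offset":[0.168,-0.34,-0.24],"angular":[0,0,17.4],"gripper":0}]'
python3 - <<'E'
from h import *
p=cam("scene");save(p,"g4.png",(150,150,330,310),4)
E
```

```text
clock: 26.62
ee_pos: [0.6473, -0.0975, 0.0342]
ee_rot: [0.001, 0.66, 0.751, 0.001]
contact_force: [-0.0, -0.0, 1.1]
width: 0.502
```

View pics/g4.png

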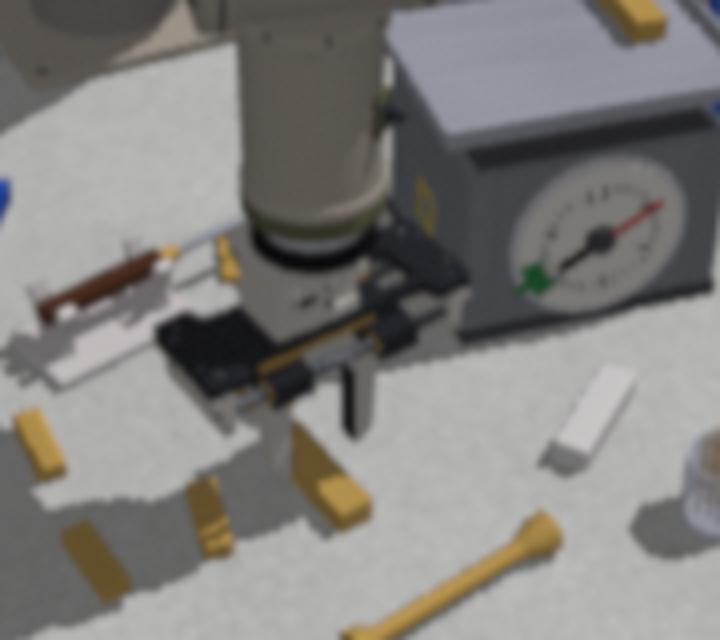

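Fingers straddle the second long bar (crop ~(320,480)); going down 30.5 mm and closing, then to local (−35, 0) of the pan.

```bash
python3 -m pendant '[{"offset":[0,0,-0.018],"angular":[0,0,0],"gripper":0},{"offset":[0,0,-0.029],"angular":[0,0,0],"gripper":0},{"offset":[0,0,-0.03],"angular":[0,0,0],"gripper":0},{"offset":[0,0,-0.03],"angular":[0,0,0],"gripper":-1},{"offset":[0,0,-0.03],"angular":[0,0,0],"gripper":-1},{"offset":[0,0,-0.03],"angular":[0,0,0],"gripper":-1},{"offset":[0,0,-0.03],"angular":[0,0,0],"gripper":-1},{"offset":[0,0,-0.03],"angular":[0,0,0],"gripper":-1}]'
```

```text
clock: 27.68
ee_pos: [0.646, -0.0971, 0.0022]
ee_rot: [0.0, 0.66, 0.751, 0.0]
contact_force: [0.8, 1.1, -1.1]
width: 0.275
```

```bash
python3 -m pendant '[{"offset":[0,0,0.03],"angular":[0,0,0],"gripper":-1},{"offset":[0,0,0.09],"angular":[0,0,0],"gripper":-1},{"offset":[0,0,0.15],"angular":[0,0,0],"gripper":-1},{"offset":[0,0,0.21],"angular":[0,0,0],"gripper":-1},{"offset":[0,0,0.247],"angular":[0,0,0],"gripper":-1},{"offset":[-0.025,0.04,0.247],"angular":[0,0,-6],"gripper":-1},{"offset":[-0.06,0.091,0.247],"angular":[0,0,-12],"gripper":-1},{"offset":[-0.095,0.142,0.247],"angular":[0,0,-17.4],"gripper":-1},{"offset":[-0.13,0.193,0.247],"angular":[0,0,-17.4],"gripper":-1},{"offset":[-0.16,0.24,0.247],"angular":[0,0,-17.4],"gripper":-1},{"offset":[-0.178,0.2756,0.247],"angular":[0,0,-17.4],"gripper":-1},{"offset":[-0.178,0.2756,0.22],"angular":[0,0,-17.4],"gripper":-1},{"offset":[-0.178,0.2756,0.202],"angular":[0,0,-17.4],"gripper":-1},{"offset":[-0.178,0.2756,0.202],"angular":[0,0,-17.4],"gripper":-1},{"offset":[-0.178,0.2756,0.202],"angular":[0,0,-17.4],"gripper":-1}]'
python3 - <<'E'
from h import *
p=cam("scene");save(p,"g5.png",(200,90,380,230),4)
E
```

```text
clock: 29.55
ee_pos: [0.4684, 0.1779, 0.2047]
ee_rot: [0.0, 0.766, 0.642, 0.0]
contact_force: [0.6, 0.0, -4.4]
width: 0.279
```

View pics/g5.png

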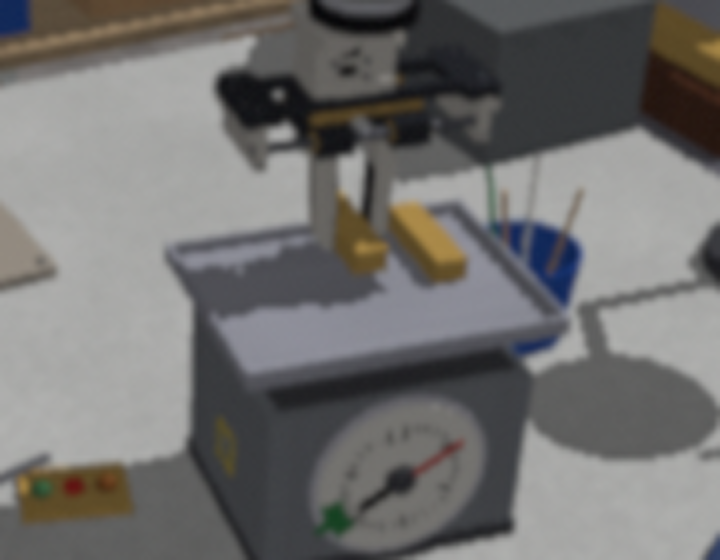

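```bash
python3 -m pendant '[{"offset":[0,0,-0.012],"angular":[0,0,0],"gripper":-1},{"offset":[0,0,-0.0185],"angular":[0,0,0],"gripper":-1},{"offset":[0,0,-0.019],"angular":[0,0,0],"gripper":-1},{"offset":[0,0,-0.019],"angular":[0,0,0],"gripper":-1},{"offset":[0,0,-0.019],"angular":[0,0,0],"gripper":-0.2},{"offset":[0,0,-0.019],"angular":[0,0,0],"gripper":-0.1},{"offset":[0,0,-0.019],"angular":[0,0,0],"gripper":-0.1},{"offset":[0,0,0.02],"angular":[0,0,0],"gripper":-0.1},{"offset":[0,0,0.06],"angular":[0,0,0],"gripper":0}]'
python3 bars.py | egrep "^(top|scene) +\[(2[0-9][0-9]|3[0-3][0-9]|1[5-9][0-9])\..*0\.0[12]"
python3 - <<'E'
from h import *
p=cam("scene");save(p,"g6.png",(200,90,380,230),4)
E
```

```text
clock: 30.72
ee_pos: [0.4675, 0.1783, 0.2648]
ee_rot: [-0.0, 0.766, 0.643, -0.001]
contact_force: [0.3, -0.3, 0.2]
width: 0.489
scene [242.782  67.99 ] [-0.978  0.764  0.017  0.257  0.235 -0.49 ]
scene [306.128 151.834] [  0.482   0.241   0.199   0.086   0.024 -10.16 ]
scene [286.048 155.337] [  0.471   0.177   0.199   0.086   0.024 -10.191]
scene [218.406 213.303] [ 0.416 -0.02   0.012  0.081  0.054 69.291]
scene [210.28  242.724] [ 0.535 -0.101  0.023  0.089  0.024 13.169]
scene [159.391 261.   ] [ 0.535 -0.248  0.017  0.054  0.017 -1.081]
scene [201.742 279.102] [  0.648  -0.174   0.017   0.057   0.017 -11.405]
scene [262.614 297.153] [  0.777  -0.067   0.025   0.153   0.017 -80.698]
scene [173.476 289.871] [ 0.648 -0.25   0.017  0.055  0.018  5.271]
top [281.063 130.986] [  0.773  -0.068   0.026   0.152   0.019 -80.371]
top [170.381 133.265] [  0.769   0.36    0.027   0.096   0.056 -64.309]
top [309.846 162.449] [  0.646  -0.174   0.017   0.056   0.018 -12.681]
top [329.823 162.127] [ 0.645 -0.249  0.017  0.056  0.019  5.5  ]
top [291.807 191.735] [ 0.533 -0.1    0.023  0.086  0.025 12.644]
top [330.857 191.31 ] [ 0.532 -0.247  0.018  0.054  0.019 -3.18 ]
top [189.688 208.172] [ 0.452  0.246  0.199  0.034  0.023 -9.577]
top [206.44 212.6 ] [0.439 0.189 0.199 0.023 0.01  2.261]
top [270.443 224.262] [ 0.412 -0.02   0.012  0.082  0.057 71.663]
```

View pics/g6.png

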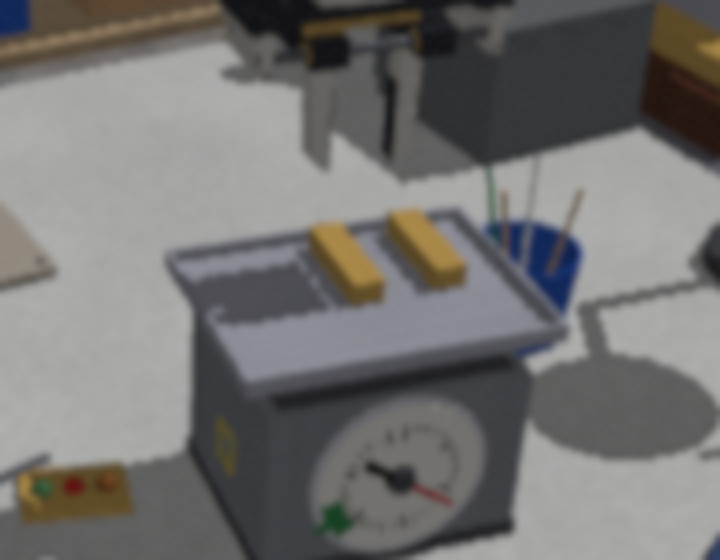

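```bash
python3 -m pendant '[{"offset":[0.012,-0.05,0],"angular":[0,0,5],"gripper":0},{"offset":[0.025,-0.108,0],"angular":[0,0,14],"gripper":0},{"offset":[0.039,-0.166,0],"angular":[0,0,23],"gripper":0},{"offset":[0.053,-0.224,0],"angular":[0,0,23],"gripper":0},{"offset":[0.066,-0.278,0],"angular":[0,0,23],"gripper":0},{"offset":[0.066,-0.278,-0.03],"angular":[0,0,23],"gripper":0},{"offset":[0.066,-0.278,-0.08],"angular":[0,0,23],"gripper":0},{"offset":[0.066,-0.278,-0.14],"angular":[0,0,23],"gripper":0},{"offset":[0.066,-0.278,-0.19],"angular":[0,0,23],"gripper":0},{"offset":[0.066,-0.278,-0.225],"angular":[0,0,23],"gripper":0},{"offset":[0.066,-0.278,-0.23],"angular":[0,0,23],"gripper":0},{"offset":[0.066,-0.278,-0.23],"angular":[0,0,23],"gripper":0},{"offset":[0.066,-0.278,-0.23],"angular":[0,0,23],"gripper":0}]'
python3 - <<'E'
from h import *
p=cam("scene");save(p,"g7.png",(150,150,330,310),4)
E
```

```text
clock: 32.5
ee_pos: [0.5355, -0.1, 0.0362]
ee_rot: [0.002, 0.622, 0.783, 0.001]
contact_force: [1.2, -0.1, -0.5]
width: 0.498
```

View pics/g7.png

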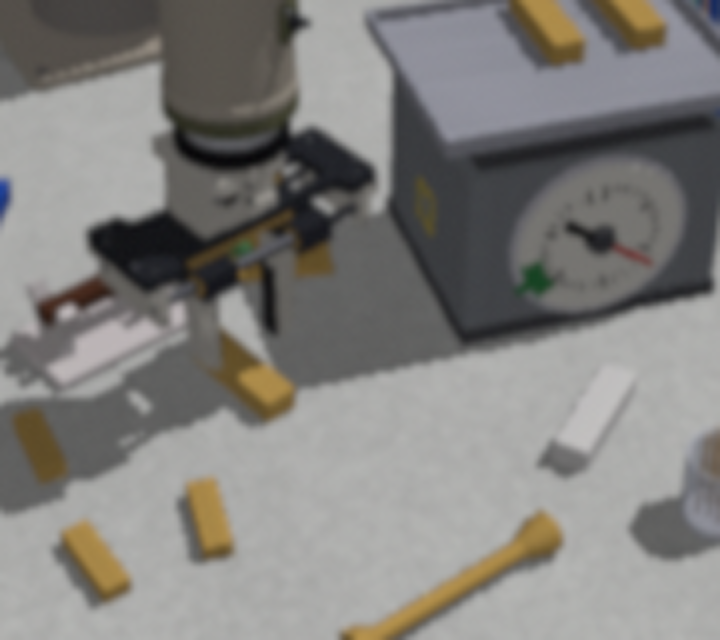

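Fingers straddle the third long bar (crop ~(250,375)). Down 32.5 mm and close.

```bash
python3 -m pendant '[{"offset":[0,0,-0.018],"angular":[0,0,0],"gripper":0},{"offset":[0,0,-0.03],"angular":[0,0,0],"gripper":0},{"offset":[0,0,-0.032],"angular":[0,0,0],"gripper":0},{"offset":[0,0,-0.032],"angular":[0,0,0],"gripper":-1},{"offset":[0,0,-0.032],"angular":[0,0,0],"gripper":-1},{"offset":[0,0,-0.032],"angular":[0,0,0],"gripper":-1},{"offset":[0,0,-0.032],"angular":[0,0,0],"gripper":-1},{"offset":[0,0,-0.032],"angular":[0,0,0],"gripper":-1}]'
```

```text
clock: 33.55
ee_pos: [0.5344, -0.0997, 0.0026]
ee_rot: [0.0, 0.623, 0.783, 0.0]
contact_force: [-0.3, -0.1, 2.2]
width: 0.28
```

```bash
python3 -m pendant '[{"offset":[0,0,0.03],"angular":[0,0,0],"gripper":-1},{"offset":[0,0,0.09],"angular":[0,0,0],"gripper":-1},{"offset":[0,0,0.15],"angular":[0,0,0],"gripper":-1},{"offset":[0,0,0.21],"angular":[0,0,0],"gripper":-1},{"offset":[0,0,0.245],"angular":[0,0,0],"gripper":-1},{"offset":[-0.015,0.045,0.245],"angular":[0,0,-8],"gripper":-1},{"offset":[-0.035,0.1,0.245],"angular":[0,0,-16],"gripper":-1},{"offset":[-0.056,0.157,0.245],"angular":[0,0,-23],"gripper":-1},{"offset":[-0.078,0.214,0.245],"angular":[0,0,-23],"gripper":-1},{"offset":[-0.078,0.214,0.245],"angular":[0,0,-23],"gripper":-1},{"offset":[-0.078,0.214,0.22],"angular":[0,0,-23],"gripper":-1},{"offset":[-0.078,0.214,0.195],"angular":[0,0,-23],"gripper":-1},{"offset":[-0.078,0.214,0.195],"angular":[0,0,-23],"gripper":-1},{"offset":[-0.078,0.214,0.195],"angular":[0,0,-23],"gripper":-1}]'
python3 - <<'E'
from h import *
p=cam("scene");save(p,"g8.png",(200,90,380,230),4)
E
```

```text
clock: 35.3
ee_pos: [0.4563, 0.1139, 0.1978]
ee_rot: [0.0, 0.766, 0.642, 0.0]
contact_force: [0.1, -0.3, -3.2]
width: 0.28
```

View pics/g8.png

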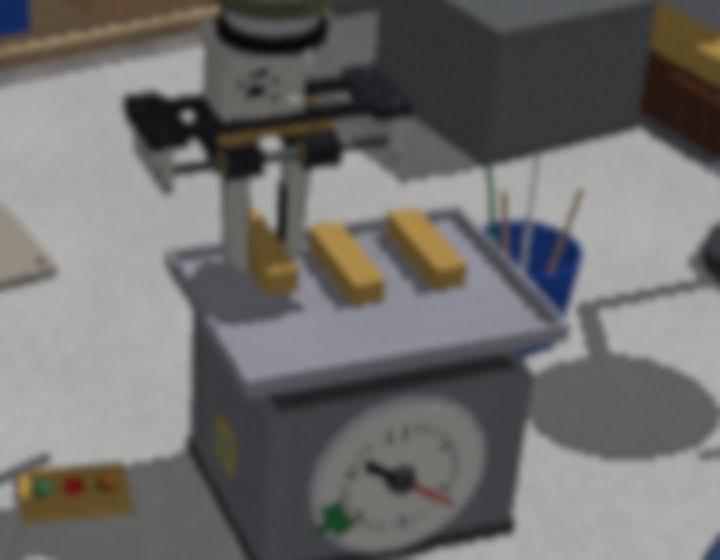

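```bash
python3 -m pendant '[{"offset":[0,0,-0.01],"angular":[0,0,0],"gripper":-1},{"offset":[0,0,-0.017],"angular":[0,0,0],"gripper":-1},{"offset":[0,0,-0.0175],"angular":[0,0,0],"gripper":-1},{"offset":[0,0,-0.0175],"angular":[0,0,0],"gripper":-1},{"offset":[0,0,-0.0175],"angular":[0,0,0],"gripper":-0.2},{"offset":[0,0,-0.0175],"angular":[0,0,0],"gripper":-0.1},{"offset":[0,0,-0.0175],"angular":[0,0,0],"gripper":-0.1},{"offset":[0,0,0.02],"angular":[0,0,0],"gripper":-0.1},{"offset":[0,0,0.06],"angular":[0,0,0],"gripper":0},{"offset":[0,0,0.06],"angular":[0,0,0],"gripper":0},{"offset":[0,0,0.06],"angular":[0,0,0],"gripper":0}]'
python3 bars.py | egrep "^(top|scene) +\[(2[0-9][0-9]|3[0-3][0-9]|1[5-9][0-9])\..*0\.0[12]"
python3 dial.py
python3 - <<'E'
from h import *
p=cam("scene");save(p,"g9.png",(200,90,380,230),4)
E
```

```text
clock: 36.72
ee_pos: [0.4559, 0.1144, 0.2568]
ee_rot: [0.0, 0.766, 0.643, 0.0]
contact_force: [-0.5, -0.1, -0.4]
width: 0.505
scene [237.808  68.255] [ -0.972   0.775   0.018   0.329   0.135 -28.585]
scene [305.789 153.378] [  0.483   0.24    0.193   0.086   0.026 -10.193]
scene [286.    157.115] [  0.472   0.176   0.193   0.085   0.025 -11.295]
scene [264.769 159.828] [  0.458   0.113   0.193   0.082   0.024 -11.271]
scene [218.375 213.308] [ 0.416 -0.02   0.012  0.079  0.056 71.524]
scene [159.325 261.   ] [ 0.535 -0.248  0.017  0.054  0.017 -0.266]
scene [201.767 279.171] [  0.646  -0.174   0.017   0.057   0.017 -12.992]
scene [184.007 285.553] [ 0.647 -0.222  0.017  0.057  0.017  6.562]
scene [262.614 297.153] [  0.779  -0.067   0.026   0.153   0.019 -81.097]
top [281.063 130.986] [  0.773  -0.068   0.026   0.153   0.018 -79.336]
top [170.102 133.847] [  0.766   0.361   0.027   0.095   0.059 -60.454]
top [309.873 162.494] [  0.646  -0.173   0.017   0.056   0.018 -13.656]
top [322.427 162.732] [ 0.645 -0.221  0.018  0.054  0.018  7.361]
top [330.857 191.31 ] [ 0.532 -0.246  0.017  0.054  0.02  -3.27 ]
top [209.152 212.288] [ 0.438  0.183  0.193  0.023  0.023 79.707]
top [228.79  215.358] [ 0.427  0.119  0.193  0.033  0.021 -7.809]
top [270.387 224.22 ] [ 0.413 -0.02   0.012  0.081  0.057 71.672]
plane 0.08810969822719142 circ (-0.0012926124036312103, 0.08062094449996948) 0.06667908281087875 ell ((-0.0010472594294697046, 0.08035845309495926), (0.13008399307727814, 0.13227105140686035), 82.82041931152344) n 972 28 14
green c [-0.0475 -0.0282] ang 4.177074772128577  red [-0.0023 -0.0349] 3.2081822156654116
pointer_tip 0.41 [ 0.0037 -0.0623] 0.06239185041960574 3.0827745540210385
target_mark 0.42 [-0.2388  0.0248] 0.2401033113597351 4.816007501970868
(np.float64(3.2081822156654116), np.float64(4.177074772128577))
```

View pics/g9.png

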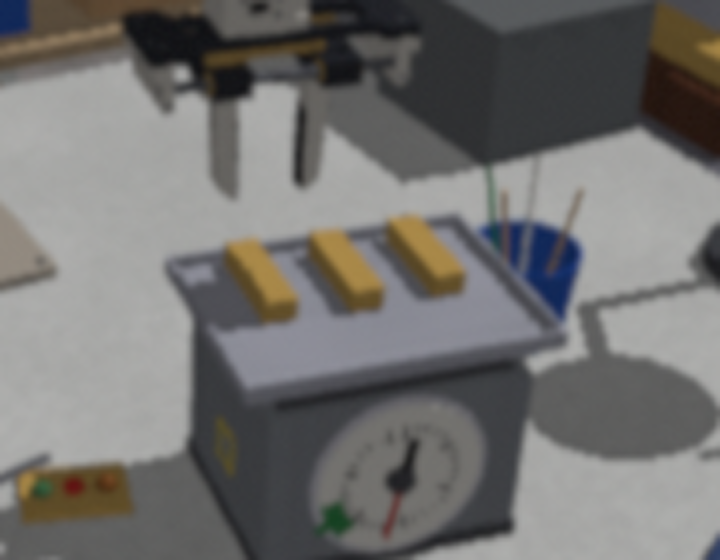

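```bash
python3 -m pendant '[{"offset":[0.011,-0.05,0],"angular":[0,0,3],"gripper":0},{"offset":[0.024,-0.11,0],"angular":[0,0,8],"gripper":0},{"offset":[0.037,-0.17,0],"angular":[0,0,8],"gripper":0},{"offset":[0.05,-0.23,0],"angular":[0,0,8],"gripper":0},{"offset":[0.063,-0.29,0],"angular":[0,0,8],"gripper":0},{"offset":[0.077,-0.35,0],"angular":[0,0,8],"gripper":0},{"offset":[0.077,-0.3615,-0.03],"angular":[0,0,8],"gripper":0},{"offset":[0.077,-0.3615,-0.08],"angular":[0,0,8],"gripper":0},{"offset":[0.077,-0.3615,-0.14],"angular":[0,0,8],"gripper":0},{"offset":[0.077,-0.3615,-0.19],"angular":[0,0,8],"gripper":0},{"offset":[0.077,-0.3615,-0.22],"angular":[0,0,8],"gripper":-0.2},{"offset":[0.077,-0.3615,-0.225],"angular":[0,0,8],"gripper":-0.2},{"offset":[0.077,-0.3615,-0.225],"angular":[0,0,8],"gripper":-0.2},{"offset":[0.077,-0.3615,-0.225],"angular":[0,0,8],"gripper":-0.2}]'
python3 - <<'E'
from h import *
p=cam("scene");save(p,"g10.png",(110,150,290,310),4)
E
```

```text
clock: 38.78
ee_pos: [0.5344, -0.2479, 0.0344]
ee_rot: [0.002, 0.719, 0.695, 0.0]
contact_force: [-0.5, -0.5, -0.3]
width: 0.406
```

View pics/g10.png

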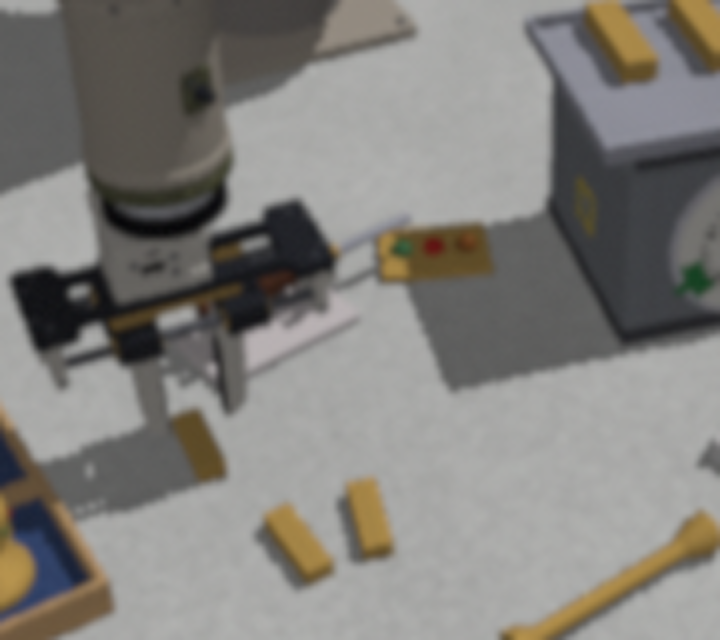

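```bash
python3 -m pendant '[{"offset":[0,0.001,-0.018],"angular":[0,0,0],"gripper":-0.2},{"offset":[0,0.001,-0.029],"angular":[0,0,0],"gripper":-0.2},{"offset":[0,0.001,-0.031],"angular":[0,0,0],"gripper":-0.2},{"offset":[0,0.001,-0.031],"angular":[0,0,0],"gripper":-1},{"offset":[0,0.001,-0.031],"angular":[0,0,0],"gripper":-1},{"offset":[0,0.001,-0.031],"angular":[0,0,0],"gripper":-1},{"offset":[0,0.001,-0.031],"angular":[0,0,0],"gripper":-1},{"offset":[0,0.001,-0.031],"angular":[0,0,0],"gripper":-1}]'
```

```text
clock: 39.83
ee_pos: [0.5328, -0.246, 0.001]
ee_rot: [-0.0, 0.719, 0.695, -0.0]
contact_force: [-1.1, 0.5, -0.7]
width: 0.211
```

```bash
python3 -m pendant '[{"offset":[0,0,0.03],"angular":[0,0,0],"gripper":-1},{"offset":[0,0,0.09],"angular":[0,0,0],"gripper":-1},{"offset":[0,0,0.15],"angular":[0,0,0],"gripper":-1},{"offset":[0,0,0.21],"angular":[0,0,0],"gripper":-1},{"offset":[0,0,0.247],"angular":[0,0,0],"gripper":-1},{"offset":[0.002,0.04,0.247],"angular":[0,0,-3],"gripper":-1},{"offset":[0.005,0.1,0.247],"angular":[0,0,-8],"gripper":-1},{"offset":[0.008,0.16,0.247],"angular":[0,0,-8],"gripper":-1},{"offset":[0.012,0.22,0.247],"angular":[0,0,-8],"gripper":-1},{"offset":[0.015,0.28,0.247],"angular":[0,0,-8],"gripper":-1},{"offset":[0.019,0.34,0.247],"angular":[0,0,-8],"gripper":-1},{"offset":[0.023,0.4,0.247],"angular":[0,0,-8],"gripper":-1},{"offset":[0.0266,0.45,0.247],"angular":[0,0,-8],"gripper":-1},{"offset":[0.0266,0.4745,0.247],"angular":[0,0,-8],"gripper":-1},{"offset":[0.0266,0.4745,0.22],"angular":[0,0,-8],"gripper":-1},{"offset":[0.0266,0.4745,0.195],"angular":[0,0,-8],"gripper":-1},{"offset":[0.0266,0.4745,0.19],"angular":[0,0,-8],"gripper":-1},{"offset":[0.0266,0.4745,0.19],"angular":[0,0,-8],"gripper":-1},{"offset":[0.0266,0.4745,0.19],"angular":[0,0,-8],"gripper":-1}]'
python3 - <<'E'
from h import *
p=cam("scene");save(p,"g11.png",(200,90,380,230),4)
E
```

```text
clock: 42.2
ee_pos: [0.5604, 0.2285, 0.1928]
ee_rot: [0.0, 0.766, 0.643, 0.001]
contact_force: [0.4, 0.3, -1.5]
width: 0.21
```

View pics/g11.png

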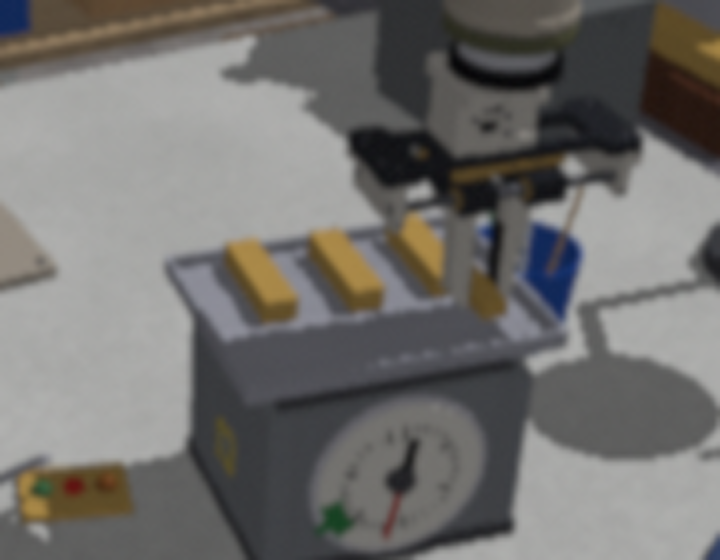

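```bash
python3 -m pendant '[{"offset":[0,0,-0.012],"angular":[0,0,0],"gripper":-1},{"offset":[0,0,-0.018],"angular":[0,0,0],"gripper":-1},{"offset":[0,0,-0.0185],"angular":[0,0,0],"gripper":-1},{"offset":[0,0,-0.0185],"angular":[0,0,0],"gripper":-1},{"offset":[0,0,-0.0185],"angular":[0,0,0],"gripper":-0.3},{"offset":[0,0,-0.0185],"angular":[0,0,0],"gripper":-0.3},{"offset":[0,0,-0.0185],"angular":[0,0,0],"gripper":-0.3},{"offset":[0,0,0.02],"angular":[0,0,0],"gripper":-0.3},{"offset":[0,0,0.07],"angular":[0,0,0],"gripper":-0.3},{"offset":[0,0,0.07],"angular":[0,0,0],"gripper":-0.3},{"offset":[0,0,0.07],"angular":[0,0,0],"gripper":-0.3}]'
python3 bars.py | egrep "^(top|scene) +\[(2[0-9][0-9]|3[0-3][0-9]|1[5-9][0-9])\..*0\.0[12]"
python3 dial.py
python3 - <<'E'
from h import *
p=cam("scene");save(p,"g12.png",(200,90,380,230),4)
E
```

```text
clock: 43.62
ee_pos: [0.5596, 0.2285, 0.2611]
ee_rot: [0.0, 0.766, 0.643, 0.0]
contact_force: [-1.5, 0.5, -0.5]
width: 0.346
scene [242.65   68.204] [-0.975  0.768  0.017  0.257  0.238  0.109]
scene [309.654 158.854] [  0.5     0.238   0.191   0.123   0.025 -10.319]
scene [285.931 157.697] [  0.474   0.176   0.191   0.086   0.024 -11.589]
scene [264.59  160.314] [ 0.457  0.113  0.191  0.086  0.024 -9.838]
scene [218.159 213.329] [ 0.416 -0.02   0.012  0.081  0.055 68.356]
scene [201.713 279.101] [  0.646  -0.174   0.017   0.059   0.017 -12.48 ]
scene [184.007 285.553] [ 0.647 -0.222  0.018  0.059  0.017  6.532]
scene [262.614 297.153] [  0.778  -0.067   0.026   0.153   0.019 -81.206]
top [281.177 130.943] [  0.774  -0.068   0.025   0.154   0.018 -79.708]
top [309.873 162.494] [  0.645  -0.173   0.017   0.055   0.018 -12.472]
top [322.458 162.723] [ 0.645 -0.222  0.017  0.055  0.019  7.221]
top [191.276 196.23 ] [0.494 0.241 0.191 0.043 0.023 2.365]
top [213.14 196.29] [ 0.485  0.172  0.191  0.053  0.024 -0.975]
top [230.464 207.123] [ 0.455  0.114  0.191  0.088  0.024 -9.883]
top [270.414 224.236] [ 0.412 -0.02   0.011  0.082  0.057 72.199]
plane 0.0879680024134379 circ (-0.0012728648725897074, 0.08045223355293274) 0.0667010247707367 ell ((-0.0008592018857598305, 0.08052900433540344), (0.13061091303825378, 0.13169975578784943), 58.57011795043945) n 967 28 13
green c [-0.0476 -0.0285] ang 4.173602146094499  red [-0.0134 -0.03  ] 3.5611080822822414
pointer_tip 0.41 [-0.0194 -0.0508] 0.05433831952016499 3.5067756118755424
target_mark 0.41 [-0.0361 -0.0284] 0.045925370593988796 4.046100054916945
(np.float64(3.5611080822822414), np.float64(4.173602146094499))
```

View pics/g12.png

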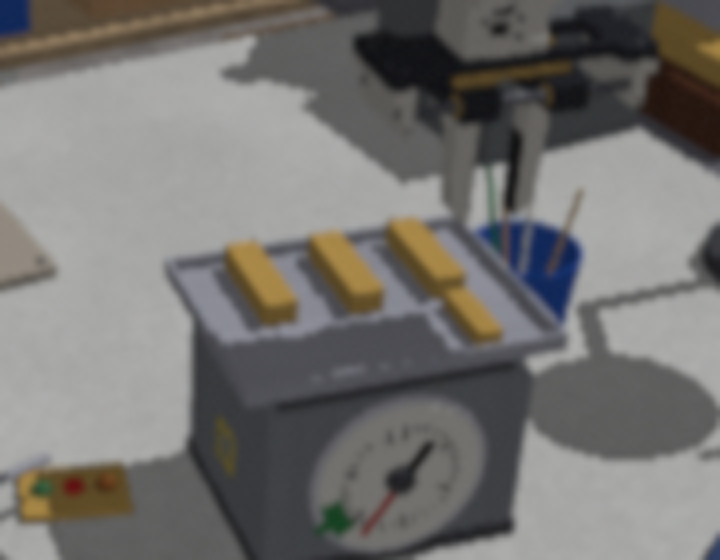

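```bash
python3 -m pendant '[{"offset":[0.009,-0.045,0],"angular":[0,0,-2.8],"gripper":-0.3},{"offset":[0.02,-0.105,0],"angular":[0,0,-2.8],"gripper":-0.3},{"offset":[0.032,-0.165,0],"angular":[0,0,-2.8],"gripper":-0.3},{"offset":[0.044,-0.225,0],"angular":[0,0,-2.8],"gripper":-0.3},{"offset":[0.056,-0.285,0],"angular":[0,0,-2.8],"gripper":-0.3},{"offset":[0.068,-0.345,0],"angular":[0,0,-2.8],"gripper":-0.3},{"offset":[0.0784,-0.4005,0],"angular":[0,0,-2.8],"gripper":-0.3},{"offset":[0.0784,-0.4005,-0.03],"angular":[0,0,-2.8],"gripper":-0.3},{"offset":[0.0784,-0.4005,-0.08],"angular":[0,0,-2.8],"gripper":-0.3},{"offset":[0.0784,-0.4005,-0.14],"angular":[0,0,-2.8],"gripper":-0.3},{"offset":[0.0784,-0.4005,-0.19],"angular":[0,0,-2.8],"gripper":-0.3},{"offset":[0.0784,-0.4005,-0.22],"angular":[0,0,-2.8],"gripper":-0.3},{"offset":[0.0784,-0.4005,-0.23],"angular":[0,0,-2.8],"gripper":-0.3},{"offset":[0.0784,-0.4005,-0.23],"angular":[0,0,-2.8],"gripper":-0.3},{"offset":[0.0784,-0.4005,-0.23],"angular":[0,0,-2.8],"gripper":-0.3}]'
python3 - <<'E'
from h import *
p=cam("scene");save(p,"g13.png",(110,150,290,310),4)
E
```

```text
clock: 45.8
ee_pos: [0.6394, -0.1726, 0.0334]
ee_rot: [0.001, 0.782, 0.624, 0.001]
contact_force: [-0.0, 0.3, -0.3]
width: 0.351
```

View pics/g13.png

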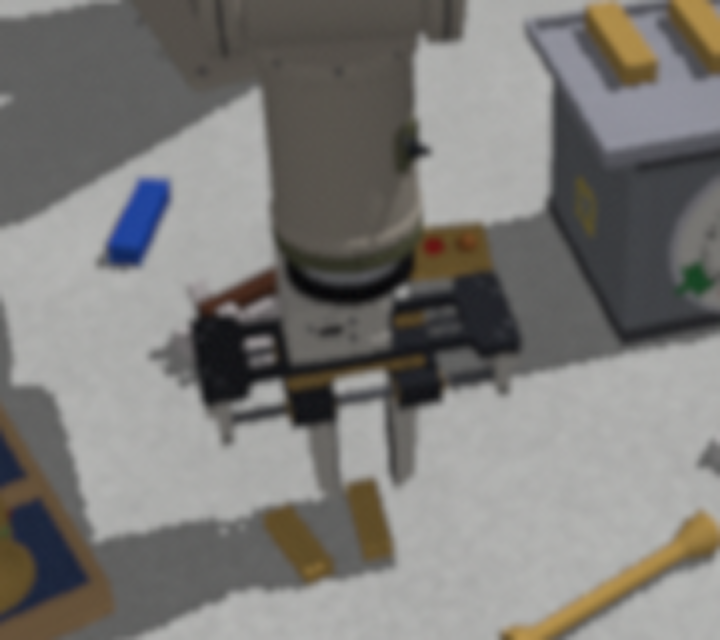

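```bash
python3 -m pendant '[{"offset":[0,0,-0.018],"angular":[0,0,0],"gripper":-0.3},{"offset":[0,0,-0.029],"angular":[0,0,0],"gripper":-0.3},{"offset":[0,0,-0.03],"angular":[0,0,0],"gripper":-0.3},{"offset":[0,0,-0.03],"angular":[0,0,0],"gripper":-1},{"offset":[0,0,-0.03],"angular":[0,0,0],"gripper":-1},{"offset":[0,0,-0.03],"angular":[0,0,0],"gripper":-1},{"offset":[0,0,-0.03],"angular":[0,0,0],"gripper":-1},{"offset":[0,0,-0.03],"angular":[0,0,0],"gripper":-1}]'
```

```text
clock: 46.85
ee_pos: [0.6378, -0.172, 0.0011]
ee_rot: [-0.0, 0.782, 0.624, -0.0]
contact_force: [0.2, -0.4, -0.8]
width: 0.209
```

```bash
python3 -m pendant '[{"offset":[0,0,0.03],"angular":[0,0,0],"gripper":-1},{"offset":[0,0,0.09],"angular":[0,0,0],"gripper":-1},{"offset":[0,0,0.15],"angular":[0,0,0],"gripper":-1},{"offset":[0,0,0.21],"angular":[0,0,0],"gripper":-1},{"offset":[0,0,0.247],"angular":[0,0,0],"gripper":-1},{"offset":[-0.012,0.04,0.247],"angular":[0,0,2.8],"gripper":-1},{"offset":[-0.028,0.097,0.247],"angular":[0,0,2.8],"gripper":-1},{"offset":[-0.044,0.154,0.247],"angular":[0,0,2.8],"gripper":-1},{"offset":[-0.06,0.211,0.247],"angular":[0,0,2.8],"gripper":-1},{"offset":[-0.078,0.268,0.247],"angular":[0,0,2.8],"gripper":-1},{"offset":[-0.0974,0.325,0.247],"angular":[0,0,2.8],"gripper":-1},{"offset":[-0.0974,0.3378,0.247],"angular":[0,0,2.8],"gripper":-1},{"offset":[-0.0974,0.3378,0.22],"angular":[0,0,2.8],"gripper":-1},{"offset":[-0.0974,0.3378,0.195],"angular":[0,0,2.8],"gripper":-1},{"offset":[-0.0974,0.3378,0.19],"angular":[0,0,2.8],"gripper":-1},{"offset":[-0.0974,0.3378,0.19],"angular":[0,0,2.8],"gripper":-1},{"offset":[-0.0974,0.3378,0.19],"angular":[0,0,2.8],"gripper":-1}]'
python3 - <<'E'
from h import *
p=cam("scene");save(p,"g14.png",(200,90,380,230),4)
E
```

```text
clock: 48.98
ee_pos: [0.5415, 0.1655, 0.1927]
ee_rot: [0.001, 0.766, 0.643, 0.001]
contact_force: [-1.0, -0.2, -0.1]
width: 0.215
```

View pics/g14.png

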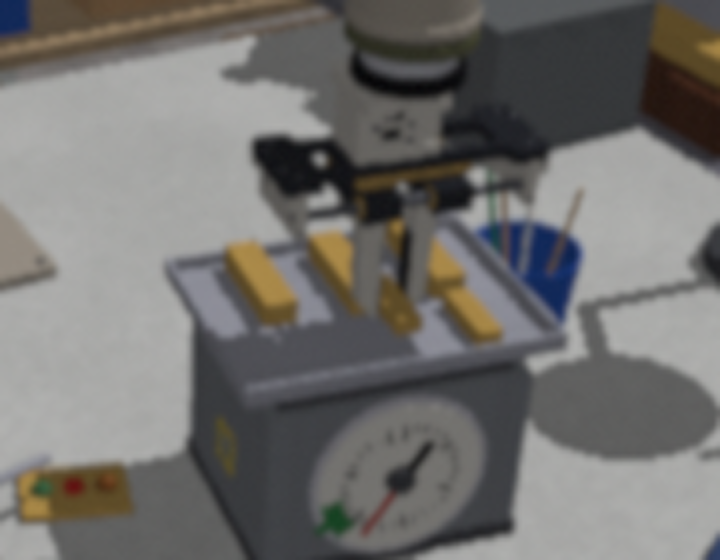

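```bash
python3 -m pendant '[{"offset":[0.004,-0.001,-0.008],"angular":[0,0,0],"gripper":-1},{"offset":[0.004,-0.001,-0.018],"angular":[0,0,0],"gripper":-1},{"offset":[0.004,-0.001,-0.02],"angular":[0,0,0],"gripper":-1},{"offset":[0.004,-0.001,-0.02],"angular":[0,0,0],"gripper":-1},{"offset":[0.004,-0.001,-0.02],"angular":[0,0,0],"gripper":-0.3},{"offset":[0.004,-0.001,-0.02],"angular":[0,0,0],"gripper":-0.3},{"offset":[0.004,-0.001,-0.02],"angular":[0,0,0],"gripper":-0.3},{"offset":[0.004,-0.001,0.02],"angular":[0,0,0],"gripper":-0.3},{"offset":[0.004,-0.001,0.07],"angular":[0,0,0],"gripper":-0.3},{"offset":[0.004,-0.001,0.07],"angular":[0,0,0],"gripper":-0.3},{"offset":[0.004,-0.001,0.07],"angular":[0,0,0],"gripper":-0.3}]'
python3 dial.py
python3 - <<'E'
from h import *
p=cam("scene");save(p,"g15.png",(200,90,380,230),4);save(p,"g15d.png",(270,185,335,235),12)
E
```

```text
clock: 50.4
ee_pos: [0.5446, 0.1647, 0.261]
ee_rot: [0.0, 0.766, 0.643, 0.0]
contact_force: [0.3, -0.1, -0.0]
width: 0.351
plane 0.08805190342277085 circ (-0.0012625678209587932, 0.08057153970003128) 0.06668343394994736 ell ((-0.001055932603776455, 0.08049239218235016), (0.13078364729881287, 0.13221882283687592), 70.18937683105469) n 975 22 15
green c [-0.0491 -0.0274] ang 4.202549047360305  red [-0.0203 -0.0214] 3.899314081986645
pointer_tip 0.54 [-0.0372 -0.0243] 0.04439910382706475 4.133102171066115
target_mark 0.64 [-0.037  -0.0178] 0.04103773026108055 4.264756490492301
(np.float64(3.899314081986645), np.float64(4.202549047360305))
```

View pics/g15.png

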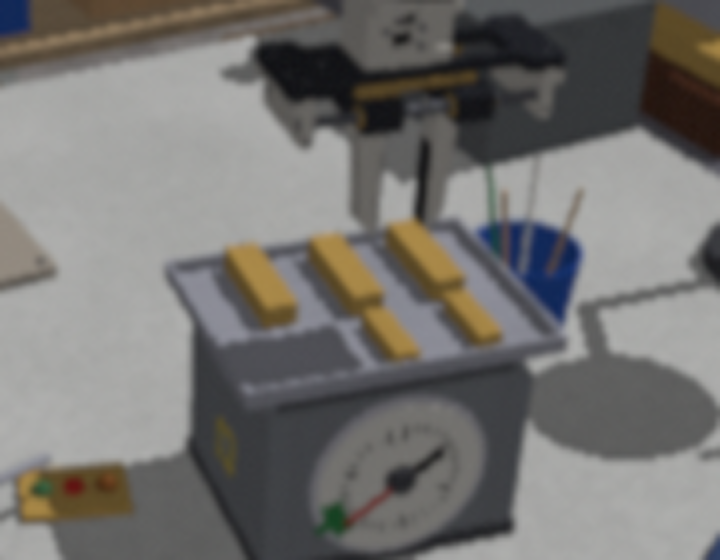

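View pics/g15d.png

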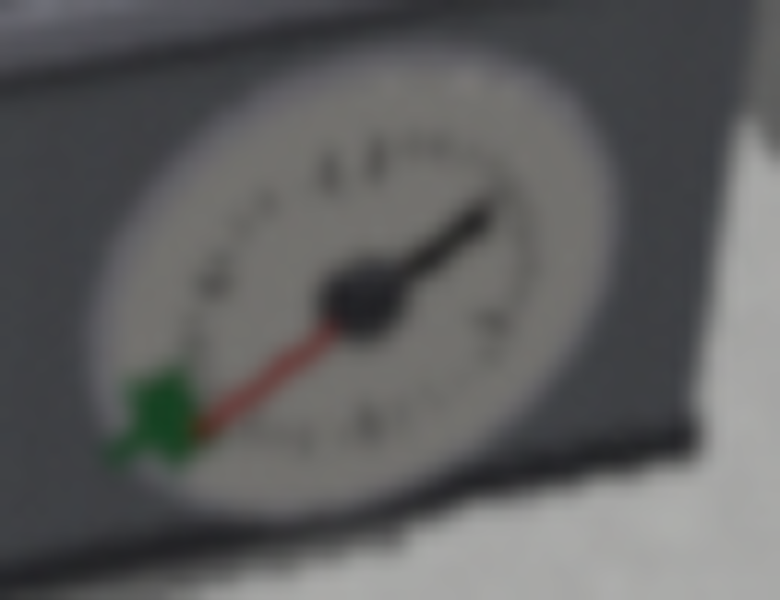

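```bash
cat > dial2.py <<'E'
from dial import *
def meas(p,im=None,x=.088):
    rgb=(p["pixels"] if im is None else im).astype(int);R,G,B=rgb[...,0],rgb[...,1],rgb[...,2]
    f,cx,cy=K(p);T=np.array(p["cam_to_world"]);o=T[:3,3]
    v,u=np.indices(rgb.shape[:2]).astype(float);d=np.stack([(u-cx)/f,(v-cy)/f,np.ones_like(u)],-1)@T[:3,:3].T
    def co(x):
        t=(x-(o-C0)@ex)/(d@ex);Q=o+d*t[...,None]-C0;return Q@ey,Q[...,2]
    Y,Z=co(x); inside=np.hypot(Y+.001,Z-.0805)<.067
    lum=rgb.sum(-1)/3
    white=np.median(lum[inside])
    red=inside&(R>G+18)&(R>B+18)&(R>70); wr=(R-(G+B)/2)*red
    gr=inside&(G>R+10)&(G>B+5)&(lum<90); wg=(G-(R+B)/2.)*gr
    rr=np.hypot(Y,Z-.0805)
    dark=(rr<.045)&(lum<.6*white)&~gr&~red
    hub=(rr<.02)&(lum<.55*white)
    Yp,Zp=co(x+.006)
    hc=np.array([Yp[hub].mean(),Zp[hub].mean()]);hc0=np.array([Y[hub].mean(),Z[hub].mean()])
    rc=np.array([(Yp*wr).sum(),(Zp*wr).sum()])/wr.sum();rc0=np.array([(Y*wr).sum(),(Z*wr).sum()])/wr.sum()
    gc=np.array([(Y*wg).sum(),(Z*wg).sum()])/wg.sum()
    a=lambda q:np.arctan2(*q)%(2*np.pi)
    pts=np.stack([Yp[red],Zp[red]],-1);dv=np.linalg.svd((pts-pts.mean(0)))[2][0];dv*=np.sign(dv@(rc-hc))
    print("hub",hc,hc0,"red dir(PCA)",a(dv),"red-hub",a(rc-hc),a(rc0-hc0),"|",np.hypot(*(rc-hc)),"green(axis -.001,.0805)",a(gc-[-.001,.0805]),"green-hub0",a(gc-hc0),np.hypot(*(gc-hc0)))
    an=np.unwrap(np.arctan2((Y[gr]+.001),(Z[gr]-.0805))%(2*np.pi));print(" green ang range",np.percentile(an,[2,10,50,90,98]),"r",np.percentile(np.hypot(Y[gr]+.001,Z[gr]-.0805),[2,50,98]),gr.sum(),red.sum())
if __name__=="__main__":
    p=cam("scene");meas(p)
    for f,b,s in(("f8.png",None,1.5),):
        im=cv2.cvtColor(cv2.resize(cv2.imread("pics/"+f),(512,384),interpolation=cv2.INTER_AREA),cv2.COLOR_BGR2RGB);print(f);meas(p,im)
    for f in("scene0.png",):
        im=cv2.cvtColor(cv2.resize(cv2.imread("pics/"+f),(512,384),interpolation=cv2.INTER_AREA),cv2.COLOR_BGR2RGB);print(f);meas(p,im)
    for f in("f2.png","g3.png","g6.png","g9.png","g12.png","g15.png"):
        c=cv2.cvtColor(cv2.imread("pics/"+f),cv2.COLOR_BGR2RGB);im=p["pixels"].copy();b=(200,80) if f[0]=="f" else (200,90)
        s=cv2.resize(c,None,fx=.25,fy=.25,interpolation=cv2.INTER_AREA);im[b[1]:b[1]+s.shape[0],b[0]:b[0]+s.shape[1]]=s;print(f);meas(p,im)
E
python3 dial2.py
```

```text
hub [-0.     0.083] [0.0031 0.0779] red dir(PCA) 4.092712631114017 red-hub 4.064551173671054 4.064551173671056 | 0.03161439940865455 green(axis -.001,.0805) 4.20727868710096 green-hub0 4.280788838343295 0.05817472351260484
 green ang range [3.9544 4.0135 4.2207 4.4138 4.4575] r [0.0469 0.0566 0.0655] 43 30
f8.png
hub [-0.0026  0.0806] [0.0005 0.0755] red dir(PCA) 0.022289574160776378 red-hub 0.05295372892856479 0.05295372892856463 | 0.032176431451652276 green(axis -.001,.0805) 4.181955197687958 green-hub0 4.277311268478934 0.05375663303967908
 green ang range [3.9156 3.9705 4.1859 4.4138 4.4674] r [0.046  0.0561 0.0665] 53 24
scene0.png
hub [-0.0044  0.0819] [-0.0013  0.0768] red dir(PCA) 1.8455378327304057 red-hub 1.7907204725606072 1.7907204725606078 | 0.034648518739850954 green(axis -.001,.0805) 4.178842940093549 green-hub0 4.237696880269123 0.052702062489396614
 green ang range [3.9156 3.97   4.1778 4.3926 4.4553] r [0.046  0.0555 0.0665] 52 25
f2.png
hub [-0.0042  0.0799] [-0.0011  0.0747] red dir(PCA) 0.9114568350829743 red-hub 0.9305303297653849 0.9305303297653853 | 0.02876732
[... 1091 characters left out ...]
 3.9662 4.1697 4.3923 4.4551] r [0.046  0.055  0.0665] 53 21
g12.png
hub [-0.0008  0.0842] [0.0023 0.0791] red dir(PCA) 3.6908978502061567 red-hub 3.6645024199927443 3.6645024199927443 | 0.03265214718329748 green(axis -.001,.0805) 4.178886181577943 green-hub0 4.229992860017896 0.05697064832377338
 green ang range [3.9156 3.97   4.1778 4.3926 4.4553] r [0.046  0.0555 0.0665] 52 25
g15.png
hub [-0.     0.083] [0.0031 0.0779] red dir(PCA) 4.092712631114017 red-hub 4.064190348996327 4.064190348996328 | 0.03157404074267675 green(axis -.001,.0805) 4.209326889623018 green-hub0 4.282695209740907 0.058221004909615216
 green ang range [3.9553 4.0143 4.2237 4.4112 4.4572] r [0.0469 0.057  0.0654] 44 30
```

```bash
python3 -m pendant '[{"offset":[-0.01,-0.035,0],"angular":[0,0,-8],"gripper":0},{"offset":[-0.025,-0.08,0],"angular":[0,0,-17],"gripper":0},{"offset":[-0.042,-0.13,0],"angular":[0,0,-26],"gripper":0},{"offset":[-0.06,-0.18,0],"angular":[0,0,-35],"gripper":0},{"offset":[-0.075,-0.23,0],"angular":[0,0,-44],"gripper":0},{"offset":[-0.09,-0.28,0],"angular":[0,0,-53],"gripper":0},{"offset":[-0.1056,-0.3267,0],"angular":[0,0,-62],"gripper":0},{"offset":[-0.1056,-0.3267,-0.03],"angular":[0,0,-68],"gripper":0},{"offset":[-0.1056,-0.3267,-0.08],"angular":[0,0,-68],"gripper":0},{"offset":[-0.1056,-0.3267,-0.12],"angular":[0,0,-68],"gripper":0},{"offset":[-0.1056,-0.3267,-0.15],"angular":[0,0,-68],"gripper":0},{"offset":[-0.1056,-0.3267,-0.16],"angular":[0,0,-68],"gripper":0},{"offset":[-0.1056,-0.3267,-0.16],"angular":[0,0,-68],"gripper":0},{"offset":[-0.1056,-0.3267,-0.16],"angular":[0,0,-68],"gripper":0}]'
python3 - <<'E'
from h import *
p=cam("scene");save(p,"h1.png",(110,130,290,270),4)
E
```

```text
clock: 52.4
ee_pos: [0.4399, -0.1624, 0.1027]
ee_rot: [0.001, 0.995, 0.105, 0.001]
contact_force: [-0.3, -0.1, 0.2]
width: 0.499
```

View pics/h1.png

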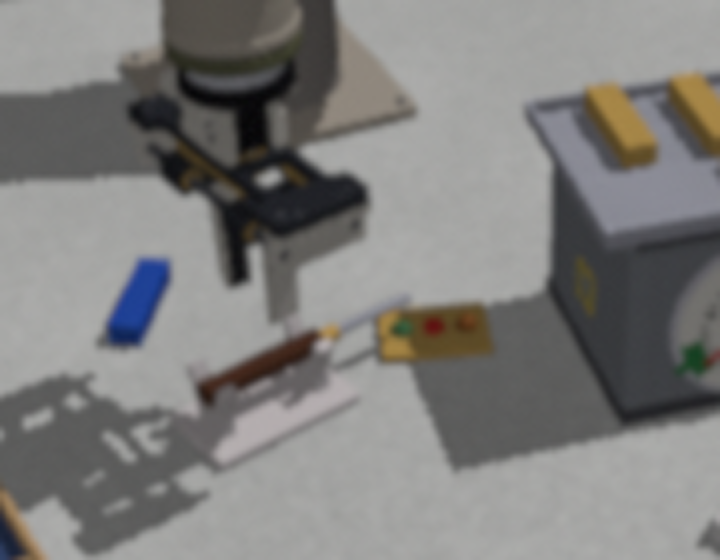

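```bash
python3 -m pendant '[{"offset":[0,0,-0.03],"angular":[0,0,0],"gripper":0},{"offset":[0,0,-0.055],"angular":[0,0,0],"gripper":0},{"offset":[0,0,-0.072],"angular":[0,0,0],"gripper":0},{"offset":[0,0,-0.076],"angular":[0,0,0],"gripper":0},{"offset":[0,0,-0.076],"angular":[0,0,0],"gripper":0},{"offset":[0,0,-0.076],"angular":[0,0,0],"gripper":0}]'
python3 - <<'E'
from h import *
p=cam("scene");save(p,"h2.png",(130,160,250,260),6);p=cam("top");save(p,"h2t.png",(255,180,355,250),7)
E
```

```text
clock: 53.2
ee_pos: [0.4398, -0.1624, 0.0263]
ee_rot: [0.0, 0.995, 0.105, 0.001]
contact_force: [0.2, 0.7, -0.5]
width: 0.5
```

View pics/h2.png

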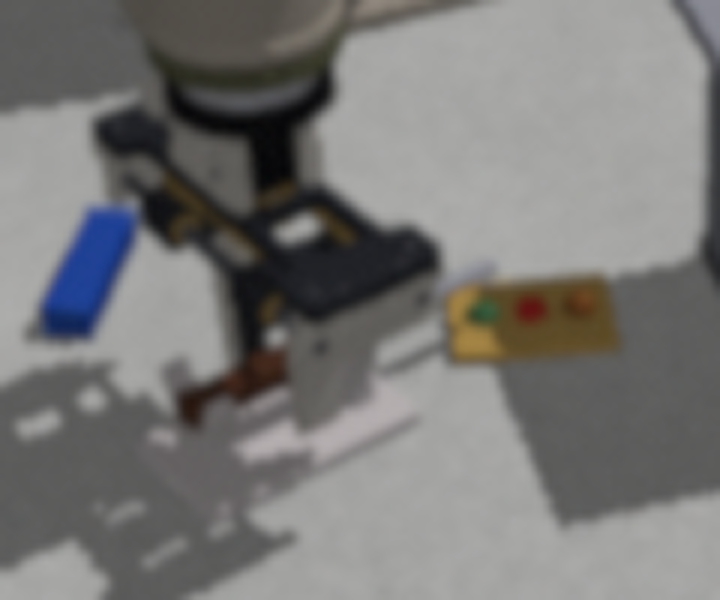

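View pics/h2t.png

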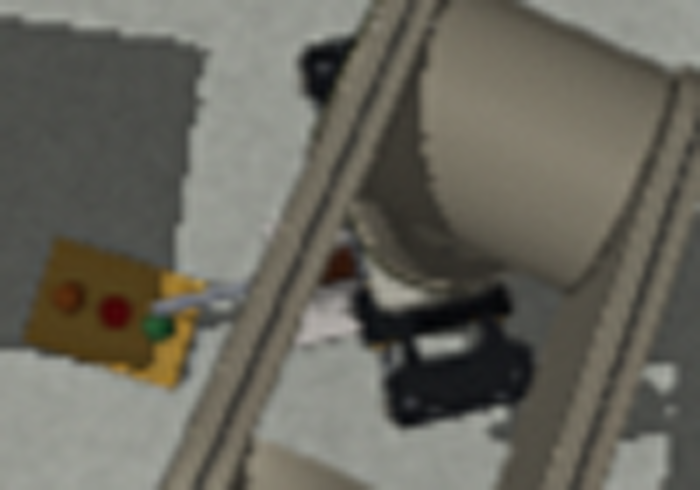

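Fingers straddle the handle (crop h2 ~(260,370)) between the notches. Close and lift.

```bash
python3 -m pendant '[{"offset":[0,0,-0.001],"angular":[0,0,0],"gripper":-1},{"offset":[0,0,-0.001],"angular":[0,0,0],"gripper":-1},{"offset":[0,0,-0.001],"angular":[0,0,0],"gripper":-1},{"offset":[0,0,-0.001],"angular":[0,0,0],"gripper":-1},{"offset":[0,0,-0.001],"angular":[0,0,0],"gripper":-1},{"offset":[0,0,-0.001],"angular":[0,0,0],"gripper":-1}]'
```

```text
clock: 54.05
ee_pos: [0.4382, -0.1621, 0.0241]
ee_rot: [-0.0, 0.995, 0.105, -0.001]
contact_force: [-4.6, -0.7, 4.9]
width: 0.171
```

```bash
python3 -m pendant '[{"offset":[0,0,0.01],"angular":[0,0,0],"gripper":-1},{"offset":[0,0,0.03],"angular":[0,0,0],"gripper":-1},{"offset":[0,0,0.06],"angular":[0,0,0],"gripper":-1},{"offset":[0,0,0.08],"angular":[0,0,0],"gripper":-1},{"offset":[0,0,0.08],"angular":[0,0,0],"gripper":-1},{"offset":[0,0,0.08],"angular":[0,0,0],"gripper":-1}]'
python3 - <<'E'
from h import *
p=cam("scene");save(p,"h3.png",(110,130,290,270),4)
for l in("stylus_tip","stylus_grip"):
    for d in r.spot_point(p,l)[:2]: print(l,d)
P=cloud(p);hsv=cv2.cvtColor(p["pixels"],cv2.COLOR_RGB2HSV)
E
```

```text
clock: 54.8
ee_pos: [0.4387, -0.1618, 0.1036]
ee_rot: [-0.0, 0.995, 0.105, -0.0]
contact_force: [-0.2, -0.3, -0.3]
width: 0.168
stylus_tip {'pixel': [212.5, 181.2], 'confidence': 0.62}
stylus_grip {'pixel': [172.5, 199.0], 'confidence': 0.65}
```

View pics/h3.png

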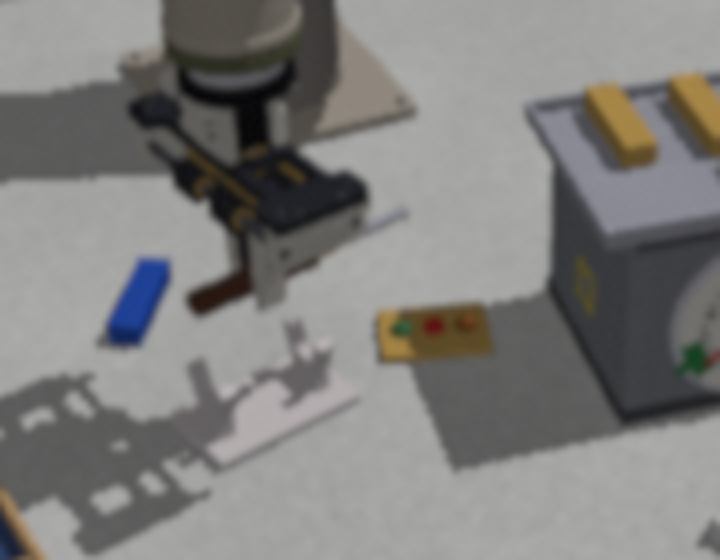

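Run:
```python
from dial import *
p=cam("scene");t=cam("top")
save(p,"h4.png",(235,150,265,180),20)
for n,q in(("s",p),("t",t)):
    P=cloud(q)
    m=(P[...,2]>.10)&(P[...,2]<.14)&(P[...,0]>.37)&(P[...,0]<.45)&(P[...,1]>-.13)&(P[...,1]<0)
    Q=P[m];print(n,m.sum(), Q[np.argsort(Q[:,1])][-8:] if m.sum() else "")
    for d in r.spot_point(q,"stylus_tip")[:1]: print(n,d["confidence"],d["pixel"],w_plane(q,*d["pixel"],.123))
print(w_plane(p,211.8,183,.123))
# yellow border: pixels on -y face
f,cx,cy=K(p);T=np.array(p["cam_to_world"]);o=T[:3,3]
hsv=cv2.cvtColor(p["pixels"],cv2.COLOR_RGB2HSV)
v,u=np.indices(hsv.shape[:2]).astype(float);d=np.stack([(u-cx)/f,(v-cy)/f,np.ones_like(u)],-1)@T[:3,:3].T
tt=(-.1-(o-C0)@ey)/(d@ey);Q=o+d*tt[...,None]-C0
m=(u>245)&(u<268)&(v>180)&(v<215)&(hsv[...,0]>18)&(hsv[...,0]<35)&(hsv[...,1]>100)
X=(Q@ex)[m];Z=Q[...,2][m];print("border lx",X.min(),X.max(),X.mean(),"z",Z.min(),Z.max(),Z.mean(),m.sum(),u[m].min(),u[m].max(),v[m].min(),v[m].max())
# -y face plane check and housing
P=cloud(p);L=P-C0;m=(L@ex>-.07)&(L@ex<.07)&(abs(L@ey+.1)<.02)&(P[...,2]>.03)&(P[...,2]<.13);print("face ly",np.median((L@ey)[m]),m.sum(), "slope",np.polyfit((L@ex)[m],(L@ey)[m],1))
m=(abs(L@ex-.086)<.02)&(abs(L@ey)<.09)&(P[...,2]>.02)&(P[...,2]<.14);print("front lx",np.median((L@ex)[m]),np.polyfit((L@ey)[m],(L@ex)[m],1))
```

```text
s 42 [[ 0.4161 -0.0456  0.1243]
 [ 0.4157 -0.0454  0.1275]
 [ 0.4119 -0.0436  0.1281]
 [ 0.4173 -0.0429  0.1277]
 [ 0.4126 -0.0411  0.1208]
 [ 0.4121 -0.0406  0.1273]
 [ 0.4114 -0.0373  0.1224]
 [ 0.4115 -0.0372  0.126 ]]
s 0.47 [210.5, 183.5] [ 0.4139 -0.04    0.123 ]
t 38 [[ 0.4116 -0.0492  0.1273]
 [ 0.4193 -0.0463  0.1199]
 [ 0.4149 -0.0458  0.1285]
 [ 0.4118 -0.0458  0.1265]
 [ 0.4153 -0.0426  0.1258]
 [ 0.4117 -0.0424  0.1281]
 [ 0.4152 -0.0391  0.127 ]
 [ 0.412  -0.0391  0.1255]]
t 0.46 [277.4, 220.0] [ 0.4156 -0.0406  0.123 ]
[ 0.4133 -0.0356  0.123 ]
border lx -0.012386022236688238 0.00776956509855101 -0.0014268791143056195 z 0.04848852586228081 0.08124429776850839 0.06512917393049797 11 255.0 257.0 195.0 207.0
face ly -0.09972552448196619 432 slope [-0.0037 -0.0997]
front lx 0.0867824802702367 [0.0029 0.0866]
```

Run:
```python
from h import *
p=cam("scene");save(p,"h5.png",(240,160,290,220),10);t=cam("top");save(t,"h5t.png",(255,170,355,250),7)
```

```text
(no output)
```

View pics/h5.png

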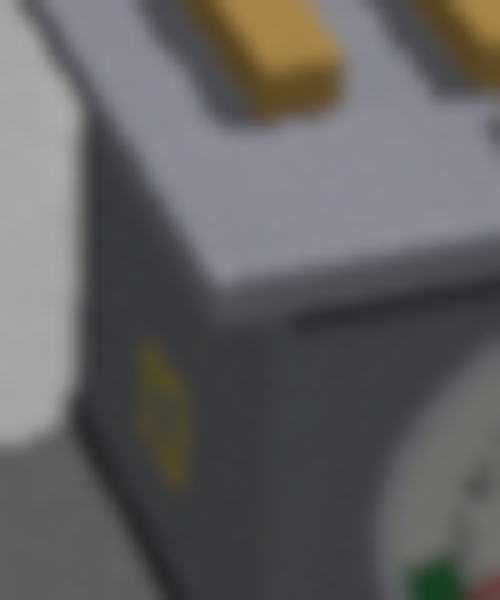

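View pics/h5t.png

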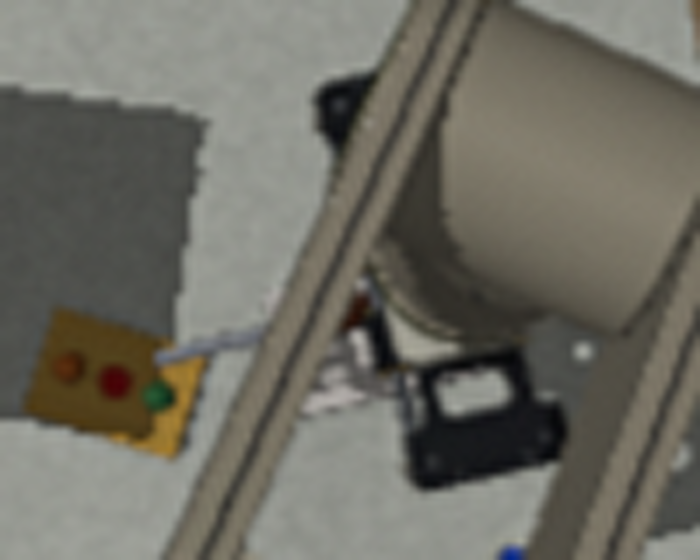

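```bash
python3 -m pendant '[{"offset":[0.003,0.01,0],"angular":[0,0,-7],"gripper":-1},{"offset":[0.007,0.025,0],"angular":[0,0,-14],"gripper":-1},{"offset":[0.011,0.04,0],"angular":[0,0,-21],"gripper":-1},{"offset":[0.014,0.05,0],"angular":[0,0,-22],"gripper":-1},{"offset":[0.014,0.05,-0.02],"angular":[0,0,-22],"gripper":-1},{"offset":[0.014,0.05,-0.045],"angular":[0,0,-22],"gripper":-1},{"offset":[0.014,0.05,-0.058],"angular":[0,0,-22],"gripper":-1},{"offset":[0.014,0.05,-0.058],"angular":[0,0,-22],"gripper":-1},{"offset":[0.014,0.05,-0.058],"angular":[0,0,-22],"gripper":-1},{"offset":[0.014,0.05,-0.058],"angular":[0,0,-22],"gripper":-1}]'
cat > tip.py <<'E'
from dial import *
p=cam("scene");t=cam("top")
print(r.state()["ee_pos"],r.state()["contact_force"])
e=r.state()["ee_pos"];zs=e[2]+.0195
for n,q in(("s",p),("t",t)):
    P=cloud(q);Lx=(P-C0)@ex;Ly=(P-C0)@ey
    m=(abs(P[...,2]-zs)<.014)&(abs(Lx)<.02)&(Ly<-.101)&(Ly>-.26)
    if m.sum()<5: print(n,"none");continue
    A=np.stack([Lx[m],Ly[m],P[...,2][m]],-1);A=A[np.argsort(A[:,1])]
    print(n,len(A),"end",A[-3:],"fit lx:",np.polyfit(A[:,1],A[:,0],1),"mean",A.mean(0))
    d=r.spot_point(q,"stylus_tip")[:1]
    for k in d:
        w=w_plane(q,*k["pixel"],zs)-C0;print(n,"tip net",k["confidence"],k["pixel"],w@ex,w@ey)
E
python3 tip.py
python3 - <<'E'
from h import *
p=cam("scene");save(p,"h6.png",(160,130,290,240),6)
E
```

```text
clock: 56.5
ee_pos: [0.452, -0.1114, 0.0457]
ee_rot: [-0.0, 0.996, -0.087, -0.001]
contact_force: [-2.9, 4.7, -3.5]
width: 0.17
[ 0.452  -0.1114  0.0458] [-2.4224  4.5634 -3.4908]
s 101 end [[-0.0149 -0.1017  0.0577]
 [-0.0073 -0.1015  0.0704]
 [ 0.0113 -0.1014  0.0577]] fit lx: [-0.0606 -0.0111] mean [ 0.0012 -0.2045  0.0665]
s tip net 0.52 [237.6, 205.9] 0.0030540562718027625 -0.15887939341821913
t 50 end [[ 0.0031 -0.1669  0.0669]
 [-0.0012 -0.1639  0.0675]
 [ 0.0023 -0.1633  0.0682]] fit lx: [0.0064 0.002 ] mean [ 0.0007 -0.2097  0.0689]
t tip net 0.68 [213.5, 196.1] 0.00819542196571868 0.015625299673216735
```

View pics/h6.png

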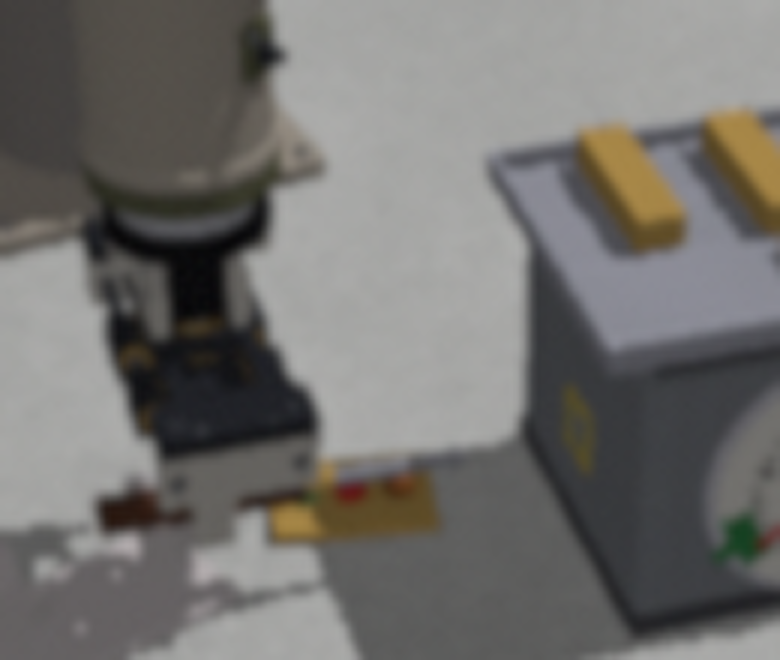

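```bash
python3 -m pendant '[{"offset":[0,0,0.015],"angular":[0,0,0],"gripper":-1},{"offset":[0,0,0.03],"angular":[0,0,0],"gripper":-1},{"offset":[0.003,0.02,0.03],"angular":[0,0,0],"gripper":-1},{"offset":[0.0068,0.0394,0.03],"angular":[0,0,0],"gripper":-1},{"offset":[0.0068,0.0394,0.03],"angular":[0,0,0],"gripper":-1},{"offset":[0.0068,0.0394,0.015],"angular":[0,0,0],"gripper":-1},{"offset":[0.0068,0.0394,0],"angular":[0,0,0],"gripper":-1},{"offset":[0.0068,0.0394,0],"angular":[0,0,0],"gripper":-1},{"offset":[0.0068,0.0394,0],"angular":[0,0,0],"gripper":-1},{"offset":[0.0068,0.0394,0],"angular":[0,0,0],"gripper":-1}]'
python3 tip.py
python3 - <<'E'
from h import *
p=cam("scene");save(p,"h7.png",(180,140,290,230),7)
E
```

```text
clock: 58.0
ee_pos: [0.4598, -0.0727, 0.0463]
ee_rot: [-0.0, 0.996, -0.087, -0.0]
contact_force: [-0.3, 0.0, -1.4]
width: 0.169
[ 0.46   -0.0727  0.0464] [-0.1602 -0.3603 -1.0425]
s 126 end [[ 0.0122 -0.1016  0.0547]
 [-0.0059 -0.1016  0.0528]
 [-0.007  -0.1013  0.0557]] fit lx: [-0.1011 -0.0143] mean [ 0.0047 -0.1874  0.0663]
s tip net 0.7 [250.1, 202.3] -0.0017843019351159784 -0.11867332318597956
t 49 end [[ 0.0042 -0.1266  0.0673]
 [-0.0003 -0.1238  0.0693]
 [ 0.003  -0.1233  0.0713]] fit lx: [0.0109 0.0035] mean [ 0.0016 -0.1711  0.0695]
t tip net 0.38 [253.0, 203.0] 0.0048974836073660995 -0.13011024876129332
```

View pics/h7.png

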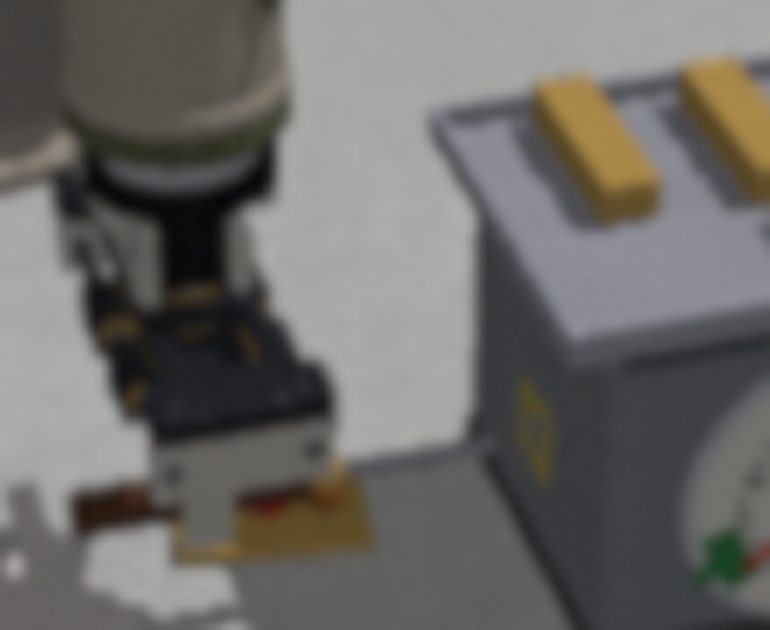

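```bash
python3 -m pendant '[{"offset":[0.0014,0.008,0],"angular":[0,0,0],"gripper":-1},{"offset":[0.0027,0.016,0],"angular":[0,0,0],"gripper":-1},{"offset":[0.0041,0.0236,0],"angular":[0,0,0],"gripper":-1},{"offset":[0.0041,0.0236,0],"angular":[0,0,0],"gripper":-1},{"offset":[0.0041,0.0236,0],"angular":[0,0,0],"gripper":-1}]'
python3 - <<'E'
from h import *
print(r.state()["ee_pos"],r.state()["contact_force"])
p=cam("scene");save(p,"h8.png",(220,170,280,220),12)
E
```

```text
clock: 58.88
ee_pos: [0.4639, -0.0489, 0.0462]
ee_rot: [0.0, 0.996, -0.087, 0.0]
contact_force: [0.3, 1.1, -0.1]
width: 0.167
[ 0.46388085 -0.04888679  0.04618147] [ 0.25178359  1.12085613 -0.13659783]
```

View pics/h8.png

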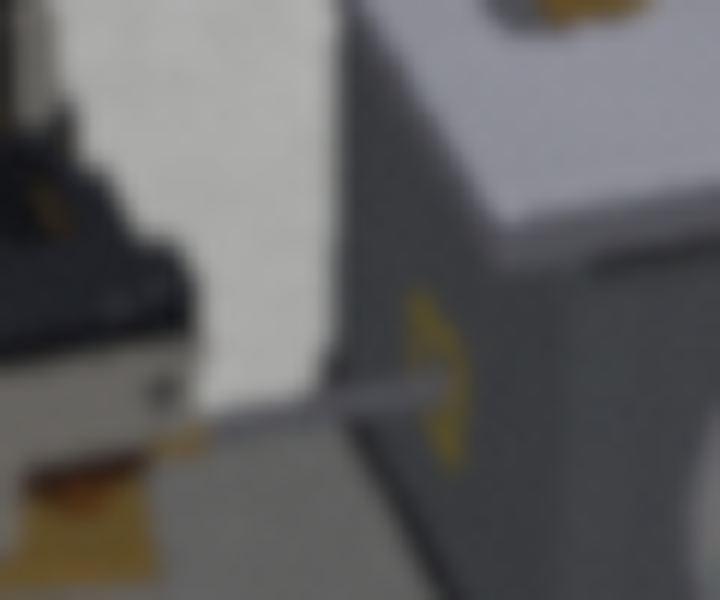

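```bash
python3 -m pendant '[{"offset":[0.0004,0.0025,0],"angular":[0,0,0],"gripper":-1},{"offset":[0.0009,0.0049,0],"angular":[0,0,0],"gripper":-1},{"offset":[0.0009,0.0049,0],"angular":[0,0,0],"gripper":-1}]'
python3 -m pendant '[{"offset":[0.0003,0.002,0],"angular":[0,0,0],"gripper":-1},{"offset":[0.0003,0.002,0],"angular":[0,0,0],"gripper":-1}]'
python3 -m pendant '[{"offset":[0.0003,0.002,0],"angular":[0,0,0],"gripper":-1},{"offset":[0.0003,0.002,0],"angular":[0,0,0],"gripper":-1}]'
```

```text
clock: 59.3
ee_pos: [0.4648, -0.0441, 0.0462]
ee_rot: [0.0, 0.996, -0.087, 0.0]
contact_force: [0.1, -1.5, -1.2]
width: 0.17
clock: 59.55
ee_pos: [0.4651, -0.0422, 0.0462]
ee_rot: [0.0, 0.996, -0.087, 0.0]
contact_force: [0.1, -2.7, -0.3]
width: 0.168
clock: 59.8
ee_pos: [0.4654, -0.0402, 0.0462]
ee_rot: [0.0, 0.996, -0.087, 0.0]
contact_force: [-0.4, -3.4, -1.1]
width: 0.168
```

```bash
python3 -m pendant '[{"offset":[0.0003,0.002,0],"angular":[0,0,0],"gripper":-1},{"offset":[0.0003,0.002,0],"angular":[0,0,0],"gripper":-1}]'
python3 -m pendant '[{"offset":[0.0002,0.001,0],"angular":[0,0,0],"gripper":-1},{"offset":[0.0002,0.001,0],"angular":[0,0,0],"gripper":-1}]'
```

```text
clock: 60.05
ee_pos: [0.4656, -0.0385, 0.0462]
ee_rot: [0.0, 0.996, -0.087, 0.0]
contact_force: [-2.0, -6.4, -1.0]
width: 0.171
clock: 60.3
ee_pos: [0.4658, -0.0384, 0.0463]
ee_rot: [0.001, 0.996, -0.087, -0.0]
contact_force: [-1.5, -10.5, -0.3]
width: 0.17
```

Force rises past 4 N to 10 N with no further travel: button on its stop. Hold for over half a second, then look.

```bash
python3 -m pendant '[{"offset":[0,0,0],"angular":[0,0,0],"gripper":-1},{"offset":[0,0,0],"angular":[0,0,0],"gripper":-1},{"offset":[0,0,0],"angular":[0,0,0],"gripper":-1},{"offset":[0,0,0],"angular":[0,0,0],"gripper":-1},{"offset":[0,0,0],"angular":[0,0,0],"gripper":-1},{"offset":[0,0,0],"angular":[0,0,0],"gripper":-1}]'
python3 dial2.py | head -2
python3 - <<'E'
from h import *
p=cam("scene");save(p,"h9.png",(210,150,340,250),6)
E
```

```text
clock: 61.05
ee_pos: [0.4658, -0.0384, 0.0463]
ee_rot: [0.001, 0.996, -0.087, -0.0]
contact_force: [-1.0, -9.7, 0.4]
width: 0.173
hub [-0.0004  0.0831] [0.0028 0.0779] red dir(PCA) 4.092712631114017 red-hub 4.057156800947463 4.057156800947464 | 0.03132039797146666 green(axis -.001,.0805) 4.208291255938527 green-hub0 4.278959517546169 0.05786962424804705
 green ang range [3.9544 4.0135 4.2207 4.4138 4.4575] r [0.0469 0.0566 0.0655] 43 30
```

View pics/h9.png

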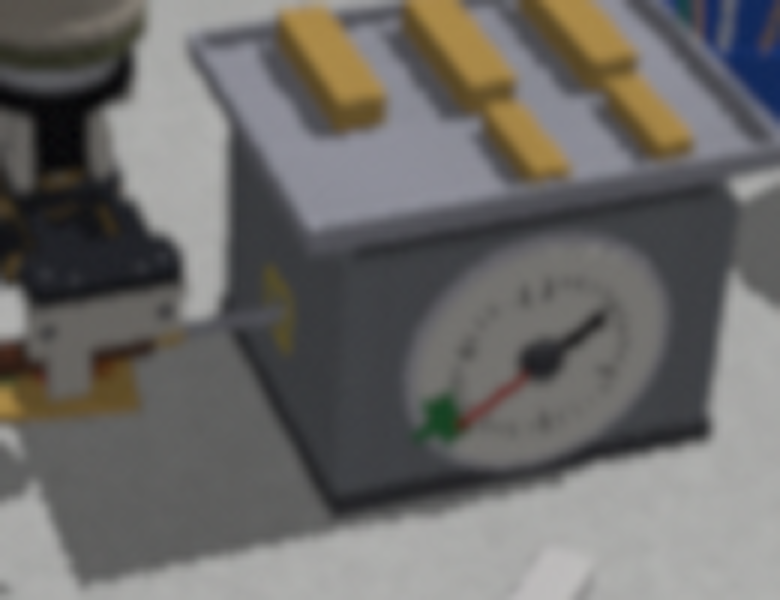

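```bash
python3 -m pendant '[{"offset":[-0.0017,-0.01,0],"angular":[0,0,0],"gripper":-1},{"offset":[-0.0034,-0.02,0],"angular":[0,0,0],"gripper":-1},{"offset":[-0.0051,-0.03,0],"angular":[0,0,0],"gripper":-1},{"offset":[-0.0051,-0.03,0.02],"angular":[0,0,0],"gripper":-1},{"offset":[-0.0051,-0.03,0.05],"angular":[0,0,0],"gripper":-1},{"offset":[-0.006,-0.035,0.07],"angular":[0,0,0],"gripper":-1},{"offset":[-0.012,-0.06,0.07],"angular":[0,0,7],"gripper":-1},{"offset":[-0.02,-0.09,0.07],"angular":[0,0,14],"gripper":-1},{"offset":[-0.0276,-0.1245,0.07],"angular":[0,0,22],"gripper":-1},{"offset":[-0.0276,-0.1245,0.07],"angular":[0,0,22],"gripper":-1},{"offset":[-0.0276,-0.1245,0.07],"angular":[0,0,22],"gripper":-1},{"offset":[-0.0276,-0.1245,0.07],"angular":[0,0,22],"gripper":-1}]'
python3 - <<'E'
from h import *
p=cam("scene");save(p,"i1.png",(110,130,290,270),4)
e=r.state()["ee_pos"];zs=e[2]+.0195;print(e)
t=cam("top")
for q in(p,t):
    for d in r.spot_point(q,"stylus_tip")[:1]: print(d["confidence"],d["pixel"],w_plane(q,*d["pixel"],zs)-e)
    P=cloud(q);m=(abs(P[...,2]-zs)<.012)&(P[...,0]>.37)&(P[...,0]<.45)&(P[...,1]>-.13)&(P[...,1]<0)
    Q=P[m];print(Q[np.argsort(Q[:,1])][-4:]-e)
E
```

```text
clock: 62.65
ee_pos: [0.4384, -0.1609, 0.1161]
ee_rot: [-0.0, 0.995, 0.104, -0.0]
contact_force: [-0.5, 0.5, -0.4]
width: 0.171
[ 0.43841165 -0.16082423  0.11609609]
0.73 [210.4, 179.6] [-0.02579118  0.12160205  0.0195    ]
[[-0.0242254   0.12288868  0.02211882]
 [-0.02882316  0.1249712   0.02223043]
 [-0.02399865  0.12577855  0.0179045 ]
 [-0.02474263  0.1262254   0.02079834]]
0.44 [278.8, 219.1] [-0.02116948  0.11585696  0.0195    ]
[[-0.02730754  0.11863952  0.01738957]
 [-0.02067787  0.1218871   0.01909808]
 [-0.02441953  0.12209954  0.0225977 ]
 [-0.02765441  0.12214537  0.02137704]]
```

View pics/i1.png

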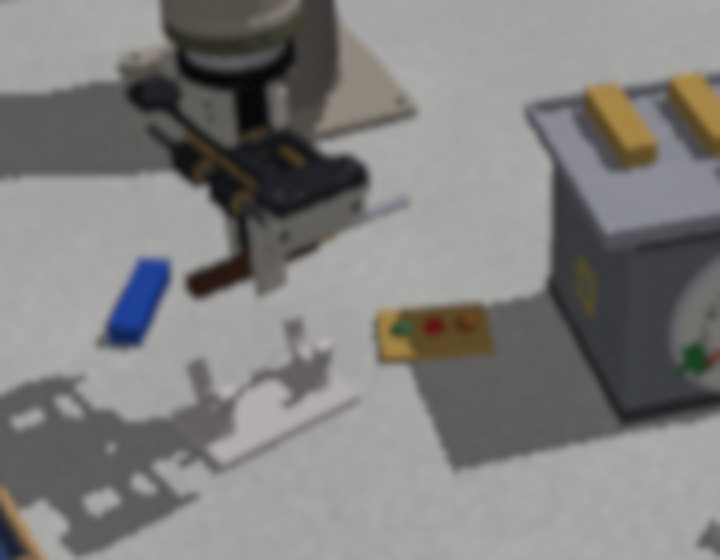

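```bash
python3 -m pendant '[{"offset":[0,-0.001,-0.03],"angular":[0,0,0],"gripper":-1},{"offset":[0,-0.001,-0.055],"angular":[0,0,0],"gripper":-1},{"offset":[0,-0.001,-0.072],"angular":[0,0,0],"gripper":-1},{"offset":[0,-0.001,-0.083],"angular":[0,0,0],"gripper":-1},{"offset":[0,-0.001,-0.089],"angular":[0,0,0],"gripper":-1},{"offset":[0,-0.001,-0.089],"angular":[0,0,0],"gripper":-1},{"offset":[0,-0.001,-0.089],"angular":[0,0,0],"gripper":-1}]'
```

```text
clock: 63.72
ee_pos: [0.4388, -0.1629, 0.0279]
ee_rot: [0.0, 0.995, 0.104, 0.001]
contact_force: [0.5, -0.5, -0.3]
width: 0.169
```

```bash
python3 -m pendant '[{"offset":[0,0.0005,-0.0015],"angular":[0,0,0],"gripper":-1},{"offset":[0,0.0005,-0.003],"angular":[0,0,0],"gripper":-1},{"offset":[0,0.0005,-0.003],"angular":[0,0,0],"gripper":-1}]'
```

```text
clock: 64.1
ee_pos: [0.4382, -0.1623, 0.0244]
ee_rot: [0.0, 0.995, 0.104, -0.0]
contact_force: [-1.3, -1.4, 1.7]
width: 0.171
```

Seated. Release slightly, then wider, and lift straight up.

```bash
python3 -m pendant '[{"offset":[0,0,0],"angular":[0,0,0],"gripper":-0.3},{"offset":[0,0,0],"angular":[0,0,0],"gripper":0},{"offset":[0,0,0],"angular":[0,0,0],"gripper":0},{"offset":[0,0,0],"angular":[0,0,0],"gripper":0},{"offset":[0,0,0.02],"angular":[0,0,0],"gripper":0},{"offset":[0,0,0.06],"angular":[0,0,0],"gripper":0},{"offset":[0,0,0.12],"angular":[0,0,0],"gripper":0},{"offset":[0,0,0.18],"angular":[0,0,0],"gripper":0},{"offset":[-0.05,0,0.24],"angular":[0,0,0],"gripper":0},{"offset":[-0.1,0,0.28],"angular":[0,0,0],"gripper":0},{"offset":[-0.1,0,0.28],"angular":[0,0,0],"gripper":0}]'
python3 dial2.py | head -2
python3 bars.py | egrep "^(top|scene) +\[(2[0-9][0-9]|3[0-3][0-9]|1[5-9][0-9])\..*0\.0[12]"
python3 - <<'E'
from h import *
np.set_printoptions(precision=3,suppress=True)
p=cam("scene");save(p,"j1.png",s=1.5);save(p,"j1b.png",(110,150,290,290),4)
t=cam("top");save(t,"j1t.png",(150,110,410,250),3)
for q in(p,t):
    for l in("stylus_grip","stylus_tip","rest_seat"):
        for d in r.spot_point(q,l)[:1]: print(l,d["confidence"],w_plane(q,*d["pixel"],.047))
    P=cloud(q);hsv=cv2.cvtColor(q["pixels"],cv2.COLOR_RGB2HSV)
    h=(abs(P[...,0]-.42)<.1)&(abs(P[...,1]+.13)<.15)&(P[...,2]>.036)&(P[...,2]<.07)&(hsv[...,1]>90);Q=P[h]
    if len(Q)<20: continue
    mu=Q.mean(0);vt=np.linalg.svd(Q-mu)[2];d=vt[0]*np.sign(vt[0][1]);tt=(Q-mu)@d
    print("axis",d,mu+d*np.percentile(tt,1),mu+d*np.percentile(tt,99))
E
```

```text
clock: 65.47
ee_pos: [0.3378, -0.1627, 0.3076]
ee_rot: [0.002, 0.995, 0.104, 0.002]
contact_force: [0.1, -0.3, -0.6]
width: 0.502
hub [-0.0004  0.0831] [0.0028 0.0779] red dir(PCA) 4.092712631114017 red-hub 4.057250174741461 4.057250174741462 | 0.031294839701751925 green(axis -.001,.0805) 4.207901525969001 green-hub0 4.27854916616237 0.05789795894925351
 green ang range [3.9544 4.0135 4.2207 4.4138 4.4575] r [0.0469 0.0566 0.0655] 43 30
scene [247.664  66.624] [-0.973  0.784  0.018  0.253  0.206 -4.027]
scene [309.456 159.288] [  0.482   0.241   0.189   0.085   0.023 -10.69 ]
scene [289.386 163.065] [ 0.495  0.173  0.189  0.134  0.024 -9.163]
scene [264.573 160.838] [  0.458   0.113   0.189   0.085   0.024 -10.363]
scene [218.112 213.436] [ 0.416 -0.021  0.012  0.081  0.053 69.211]
scene [184.007 285.553] [ 0.646 -0.222  0.017  0.056  0.018  6.814]
scene [262.614 297.153] [  0.777  -0.067   0.025   0.154   0.018 -80.692]
top [281.063 130.986] [  0.773  -0.067   0.025   0.152   0.016 -80.001]
top [170.128 133.897] [  0.765   0.361   0.027   0.094   0.061 -58.026]
top [322.458 162.723] [ 0.645 -0.221  0.018  0.056  0.019  7.932]
top [196.648 176.771] [ 0.559  0.228  0.183  0.059  0.017 -9.714]
top [216.093 178.374] [ 0.553  0.162  0.183  0.059  0.018 -9.451]
top [191.518 200.878] [ 0.478  0.242  0.189  0.088  0.024 -9.579]
top [211.181 203.041] [ 0.469  0.177  0.189  0.088  0.025 -9.644]
top [230.523 207.252] [  0.454   0.114   0.189   0.088   0.024 -10.069]
top [270.362 224.251] [ 0.413 -0.02   0.011  0.081  0.058 73.578]
stylus_grip 0.62 [ 0.462 -0.044  0.047]
stylus_tip 0.63 [ 0.397 -0.035  0.047]
rest_seat 0.57 [ 0.426 -0.165  0.047]
axis [-0.223  0.975 -0.019] [ 0.454 -0.211  0.052] [ 0.429 -0.105  0.05 ]
stylus_grip 0.55 [ 0.437 -0.166  0.047]
stylus_tip 0.44 [ 0.418 -0.05   0.047]
rest_seat 0.74 [ 0.434 -0.163  0.047]
axis [-0.184  0.983  0.002] [ 0.443 -0.195  0.05 ] [ 0.423 -0.086  0.051]
```

View pics/j1.png

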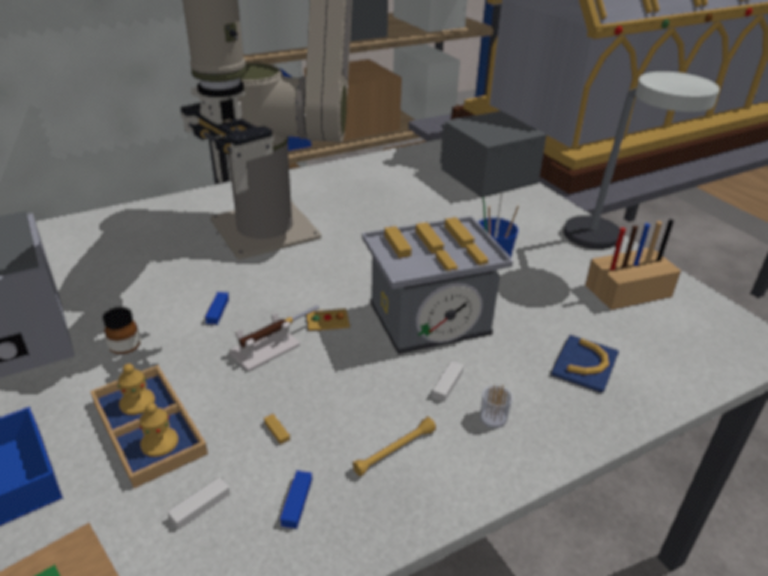

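View pics/j1b.png

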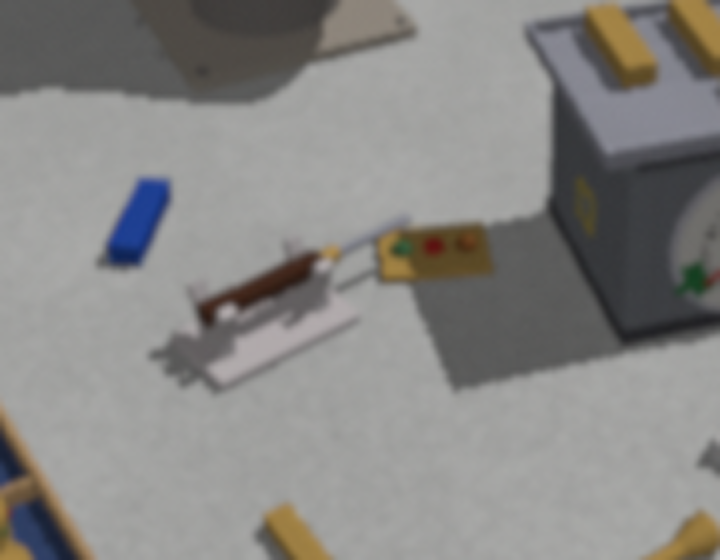

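View pics/j1t.png

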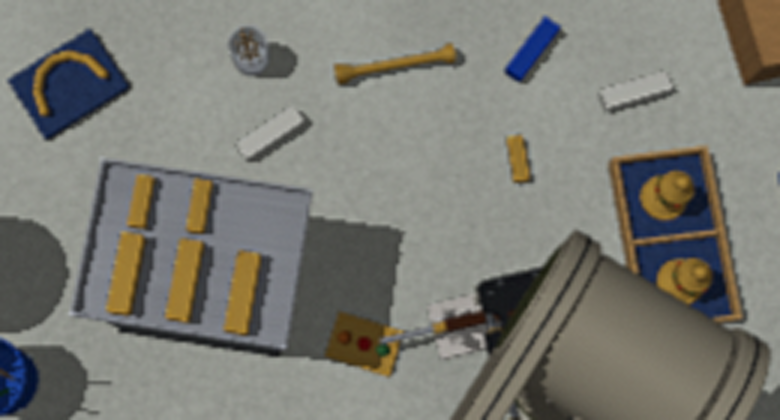

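```bash
python3 -c "
from station import r
s=r.state();print(s['clock'],s['contact_force'],s['width']);r.job_done()"
```

```text
66.025 [-0.32852613  0.50796561 -0.58319138] 0.49942774815489077
the job is handed in; nothing more can be done
```

I handed the job in at 66 s, and my last pictures show every part of it done. `r.job_done()` gives no verdict, so I haven't seen the result.

- **Finials:** both stand upright in the tray, one in each compartment.
- **Brass:** three long bars and two short bars lie on the pan. The pointer rests at about 4.06–4.09 rad. The green sector's middle is at about 4.18 rad, so the pointer is 0.1–0.15 rad below it and inside the ±0.27 limit. A sixth bar would have brought it to the sector's far edge, so I left it off.
- **Spare bar:** one short bar is still on the bench. It was knocked about 3 cm aside partway through the run; I saw the shift and re-measured before gripping the bar next to it.
- **Button:** the stylus tip pushed it onto its stop, where the force rose to about 10 N with no more travel. I held it there for over a second.
- **Stylus:** it is back in both notches, lying within a few millimetres of where it started. The gripper is open and clear of everything.

**Checks that failed or disagreed:**
- **Rest touched:** on the first approach to the button, a reading of about 6 N showed a finger, probably, against the stylus rest's fixed notch. I backed off, went over it, and nothing moved.
- **Pointer reading:** a rougher reading of the dial gave 3.90 rad, which would be right at the sector's lower edge. I relied on the reading taken along the pointer's line because it gave about 0 rad (0.02) with the pan empty.
- **Network points:** some of the trained networks' points were clearly wrong, including one stylus grip point in the final picture, so I used depth and colour measurements there instead.

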